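# Press the wooden key tags in the sliding-die tag press

## Robot

A 6-joint arm with a two-finger parallel gripper is mounted at the origin on a cart in front of the work surface, level with it; the furniture and walls round the work are solid. World frame = base frame: x ahead of the robot, y to its left, z up, the work surface at z = 0. Lengths are in mm, angles in rad, forces in N, time in s.
With the tool pointing down it reaches from about 375 to 975 mm from the base axis. Payload 3.8 kg.
Tool frame: the origin (TCP) lies midway between the tips of the shut fingers; the grasp point (between the pads) lies robot.grasp_offset behind it (robot.grasp_offset is the distance from the TCP to the grasp point, in mm); x points along the fingers, z is the direction in which the jaws open and shut, and the axes are right-handed (so a half turn about x gives the same grasp; the last joint's range is limited). The gripper opens to 88 mm and grips with 3 to 60 N. Pads are 18 mm wide; open, the fingers measure 123 mm over their backs; the gripper's body (75 mm by 187 mm) begins 45 mm behind the grasp point.
Start: joints at [-1.223, 0.264, 1.604, -0, 1.274, -0.037], TCP at [253.372, -625.636, 238.706] pointing down, gripper open.
Joint ranges: [-2.63, 2.63], [-0.94, 2.18], [0.31, 2.57], [-1.31, 4.45], [0, 2.66], [-2.55, 2.55]. Speed limits (rad/s): [2.57, 2.57, 3.14, 3.14, 3.14, 3.14].

## Interface

Orientations are given as a unit quaternion [w, x, y, z].
In Python, from bench import robot gives the robot as it stands. The module is installed in compiled form; this text tells all that it offers.
- The arm moves only by the tool arm_command, never from a script. Its argument "steps" is a list of rows, each an object with "fingers": the closure in counts, from 0 (fully open) to 255 (shut); "travel": the shift along the tool's x, y, z in mm, a list of three; "roll": the turn about the tool's x in rad. In form: [{"fingers": fingers, "travel": [dx, dy, dz], "roll": roll}, ...]. A call has 1 to 10 rows; each row shifts and turns the commanded pose from where the row before left it, along the tool's axes as they then stand; what a row does not reach is not made up. A row lasts 1/10 s, in which the tool goes at most 50 mm and 8.59 degrees, less where a joint would pass 70% of its speed; a pose out of reach is approached as far as the arm can. A call with a gripper value outside its range is refused whole. The fingers move at their own pace and stop on an object; "grip_force" is the grip in N (left out, the last holds). Time passes only in rows, so rows that do not move let the fingers close. It gives the time, the measured TCP pose, the force and the opening at its end, in the units of the state.
- robot.get_obs(): the state, without advancing time (a new reading comes with each control period).
- robot.read_camera(name): name is "scene" or "top"; returns the picture (480x640x3 uint8, blue, green, red); there is no depth.
- robot.calibration(name): a dict with "intrinsics" (3x3 intrinsics, pixels), "eye" and "attitude" of the camera in the world. Camera axes: x right, y up, looking along -z (the intrinsics and any distortion apply to the point x, -y, -z); pixel columns grow to the right and rows downward; lengths in mm; the calibration is good to about 2 mm. A picture is of the moment at which its call begins. calibration takes no time and is no camera call.
- robot.hand_in(): hands the job in, once; it reports no verdict.
Trained networks look in the newest picture that a camera, given by its name, has taken for a name from the list of things; names that differ only in an ending like _2 or _b are one class to them, and where a whole thing is asked for, a point or a joint stands for the part that bears it (a point fixed in the world has none). Each returns a list of dicts, best first, with "conf" (0 to 1); they miss things now and then, are a little off and sometimes report something else, mostly with a low value. They report only what shows in the picture. A call takes as long as a camera call.
- robot.masks_of(thing, camera): "mask" (480x640 bool, what is visible of it) and "point" ([row, column] in pixels, amid what is visible of it).
The state is a dict: "time_s": time; "qpos": joint angles; "dq": joint speeds; "joint_efforts": joint torques, N m; "eef_pos": TCP position; "tcp_rot": TCP orientation; "wrist_force": force on the tool from outside, world axes, zero at the start; "wrist_torque": the same for the moment, N m; "gripper_width": opening from 0.0 (shut) to 1.0 (fully open).
Only numpy, scipy, OpenCV 4.12 (cv2) and the standard library are available. Lean on these libraries where they do the work, as an engineer would, in place of code of your own. Each camera call takes 0.05 s, during which the arm holds its last target. There are 200 camera calls.

## Task

Every wooden key-tag blank lying on the desk must be pressed, all together, in the tag press. Lift the die tray by its black handle over the humps of its rails and draw it fully out towards you, lay each blank down into the cavity of its own outline, lift and slide the tray fully home under the press again, and press the plunger down to its stop. Then let the plunger rise, draw the tray fully out again, lay all the tags flat in the shallow grey out-tray, and leave the other things on the desk where they are.

Things in the scene. Friction and masses are not known exactly. Their poses are not given: they have to be found in the camera images.
- press: Grey tag press fixed to the desk. Origin on the desk under the plunger's axis; its -x points to the front, the way the die tray is drawn out. Base plate 10 mm high, 316 mm wide (y), from x = -202 to +60 mm. Bridge over the tray: posts at y = +-149 mm, beam from x = -22 to +34 mm, underside 82 and top 106 mm above the desk. Rails with humps at y = +-131 mm carry the tray's side pins.
- die_slide (a joint): Travel of the die tray in m: 0 = fully home under the press (parked there at the start), 0.13 = fully out to the front, its load position. At each end the side pins sit behind a 10 mm hump that locks the travel (about 2 mm of play): lift the tray more than 10 mm (15 is good), slide it, let it down at the end. Sliding friction about 1 N.
- die_lift (a joint): Height of the die tray above its rails in m: 0 = down, 0.02 = upper stop. No spring: the tray (about 0.5 kg) sinks under its weight. At 0.02 loaded blanks still pass 6 mm under the raised platen.
- handle (a point): Grip point of the die tray's black upright handle, 16 mm (x) by 24 mm (y) thick, from 17 to 77 mm above the desk when the tray is down; this point is on its axis, 15 mm below its top and 107 mm in front of the cavities' row. Moves with the tray; axes those of the press. Grip it across its 24 mm, fingers closing along y of the press.
- cavity_round (a point): Centre of the floor of the round cavity, 66 mm across, 8 mm deep; axes those of the press, moves with the tray. The die tray is an aluminium plate 90 mm (x) by 242 mm (y), its top 8 mm above this floor and 29 mm above the desk when down; the cavities stand in a row along y of the press: round at -78.5 mm, oblong at +2.5 mm, square at +81 mm.
- cavity_oblong (a point): Centre of the floor of the oblong cavity, 46 mm (x) by 78 mm (y), 8 mm deep; axes those of the press, moves with the tray.
- cavity_square (a point): Centre of the floor of the square cavity, 61 by 61 mm, 8 mm deep, sides along x and y of the press, moves with the tray.
- plunger (a joint): Stroke of the sprung plunger in m: 0 = up, 0.025 = on its stop. It takes about 3 N to start and 11 N at the stop, and springs back when let go. It carries a platen 70 x 226 mm, underside 63 mm above the desk when up; on its stop that is 1 mm above seated blanks, and a blank not down in its cavity blocks it. Press only with the tray fully home.
- plunger_top (a point): Centre of the flat top of the plunger's black knob, 52 mm across, 165 mm above the desk when up; push straight down here.
- blank_round: Round wooden blank, 62 mm across, 16 mm thick, 50 g; origin at the centre of its underside, z up. Seated, it stands 8 mm proud of the die tray. Any of the three blanks may be absent; two or three are there.
- blank_square: Square wooden blank, 57 by 57 mm, 16 mm thick, 50 g; origin at the centre of its underside, sides along its x and y, z up.
- blank_oblong: Oblong wooden blank, 42 mm along its x, 74 mm along its y, 16 mm thick, 50 g; origin at the centre of its underside, z up.
- out_tray: Shallow open grey tray, fixed to the desk, 246 mm (x) by 166 mm (y) outside, walls 5 mm thick, 16 mm high, floor 5 mm thick; origin at the centre of its underside. Lies to the left of the press.
- carton_low: White medicine carton 50 x 85 x 22 mm lying on the desk, a bystander; origin at the centre of its underside.
- carton_tall: White medicine carton 60 x 60 x 85 mm standing on the desk, a bystander; origin at the centre of its underside.
- memo_pad: Yellow memo pad 76 x 76 x 11 mm, a bystander near the blanks; origin at the centre of its underside.
- adapter: USB adapter stick 86 x 22 x 15 mm lying on the desk, a bystander near the blanks; origin at the centre of its underside.

How it is judged (in metres and radians):
On the way, in this order (a step that is already met when the one before it is completed fails the run):
1. the empty die tray is drawn fully out and let down behind the outer humps (value of joint die_slide above 0.124 m and value of joint die_lift below 0.003 m), for 0.2 s.
2. every blank present lies seated in the cavity of its outline, the tray out and down (all of step 1 and horizontal distance between blank_round and cavity_round below 0.006 m and z of blank_round in the frame of cavity_round below 0.003 m and angle between each of blank_round, blank_square, blank_oblong's own z axis and vertical below 0.08 rad and horizontal distance between blank_square and cavity_square below 0.006 m and z of blank_square in the frame of cavity_square below 0.003 m and horizontal distance between blank_oblong and cavity_oblong below 0.006 m and z of blank_oblong in the frame of cavity_oblong below 0.003 m), for 0.2 s.
3. the loaded tray is fully home under the press, let down behind the inner humps (value of joint die_slide below 0.006 m and value of joint die_lift below 0.003 m and horizontal distance between blank_round and cavity_round below 0.006 m and z of blank_round in the frame of cavity_round below 0.003 m and angle between each of blank_round, blank_square, blank_oblong's own z axis and vertical below 0.08 rad and horizontal distance between blank_square and cavity_square below 0.006 m and z of blank_square in the frame of cavity_square below 0.003 m and horizontal distance between blank_oblong and cavity_oblong below 0.006 m and z of blank_oblong in the frame of cavity_oblong below 0.003 m), for 0.2 s.
4. the plunger is pressed to its stop on the seated blanks (all of step 3 and value of joint plunger above 0.0232 m), for 0.1 s.
5. the plunger is up again and the tray drawn fully out and let down (all of step 1 and value of joint plunger below 0.004 m), for 0.2 s.
At the end, for the whole second after the job is handed in: Every blank present lies flat (within 0.2 rad) and at rest inside the out-tray, not stacked more than three high; the die tray is fully out (over 124 mm of 130) and down; the plunger is up (all of step 5 and x of blank_round in the frame of out_tray between -0.115 and 0.115 m and y of blank_round in the frame of out_tray between -0.075 and 0.075 m and z of each of blank_round, blank_square, blank_oblong in the frame of out_tray below 0.04 m and angle between each of blank_round, blank_square, blank_oblong's own z axis and vertical below 0.2 rad and linear speed of each of blank_round, blank_square, blank_oblong below 0.02 m/s and x of blank_square in the frame of out_tray between -0.115 and 0.115 m and y of blank_square in the frame of out_tray between -0.075 and 0.075 m and x of blank_oblong in the frame of out_tray between -0.115 and 0.115 m and y of blank_oblong in the frame of out_tray between -0.075 and 0.075 m); the robot touches nothing.
It fails at once if the low medicine carton is moved more than 5 cm (distance of carton_low from where it was at the start of the episode above 0.05 m).
It fails at once if the tall medicine carton is moved more than 5 cm (distance of carton_tall from where it was at the start of the episode above 0.05 m).
It fails at once if the memo pad is moved more than 5 cm (distance of memo_pad from where it was at the start of the episode above 0.05 m).
It fails at once if the USB adapter is moved more than 5 cm (distance of adapter from where it was at the start of the episode above 0.05 m).
Of blank_round, blank_square, blank_oblong only 2 to 3 are there at a start; the rules pass over those that are not, and their reading is None.
At some moment in a run one of blank_round, blank_square, blank_oblong may be knocked a few centimetres aside while the robot is not near it.
Once in a run the grip may slacken for a moment while it holds something.
It also fails if it takes over 210 s, if anything falls off the work surface, if the arm or the gripper's body presses on something with over 40 N, if the wrist force passes 120 N, or if a joint passes its speed limit or range.

## Working session

There is one attempt and no reset: what is moved stays moved. The work goes in short steps, Python scripts to look and compute and a tool call to move; the robot and the scene stay as the last step left them, time stands still between calls to the robot, and variables do not carry over. Pictures are saved under pics/ and viewed, about 12 in all and at most 16, crops included, and the job is handed in when it is done.

Besides the shell and the picture viewer there is one more tool, called after "Emit:" as name([rows], argument=value, ...), one row to a line, values as JSON. arm_command: Moves the arm, as the interface text tells. Its arguments: {"type":"object","properties":{"steps":{"type":"array"},"grip_force":{"type":"number"}},"required":["steps"]}

```bash
mkdir -p pics
cat > h.py <<'E'
import numpy as np, cv2
from bench import robot
from scipy.spatial.transform import Rotation as R
def cal(c):
    k=robot.calibration(c); K=np.array(k["intrinsics"]); e=np.array(k["eye"],float); a=np.array(k["attitude"],float)
    if a.shape==(4,): M=R.from_quat(a[[1,2,3,0]]).as_matrix()
    else: M=a
    return K,e,M
def ray(c,px,z):  # px=(col,row) arrays -> world xy at height z
    K,e,M=cal(c); px=np.atleast_2d(px).astype(float)
    d=np.c_[(px[:,0]-K[0,2])/K[0,0],-(px[:,1]-K[1,2])/K[1,1],-np.ones(len(px))]@M.T
    t=(z-e[2])/d[:,2]; return (e+d*t[:,None])[:,:2]
def proj(c,P):
    K,e,M=cal(c); q=(np.atleast_2d(P)-e)@M
    return np.c_[K[0,0]*q[:,0]/-q[:,2]+K[0,2],K[1,1]*-q[:,1]/-q[:,2]+K[1,2]]
E
python3 - <<'E'
from h import *
for c in("top","scene"):
    k=robot.calibration(c);print(k)
    cv2.imwrite(f"pics/{c}0.png",robot.read_camera(c))
for t in "press handle cavity_round cavity_square cavity_oblong plunger_top blank_round blank_square blank_oblong out_tray carton_low carton_tall memo_pad adapter".split():
    for m in robot.masks_of(t,"top")[:2]:
        r,c=m["point"]; ys,xs=np.nonzero(m["mask"]); print(t,round(m["conf"],2),np.round([c,r]),len(xs), ray("top",[[c,r]],16).round(0))
print(robot.grasp_offset, robot.get_obs())
E
```

```text
{'intrinsics': array([[553.65276737,   0.        , 326.1280311 ],
       [  0.        , 553.65276737, 242.0389738 ],
       [  0.        ,   0.        ,   1.        ]]), 'eye': array([ 260.41987588,  -12.43803732, 1370.49401111]), 'attitude': array([ 0.70971823,  0.0626415 , -0.07386333, -0.69779674])}
{'intrinsics': array([[612.55411969,   0.        , 325.93661977],
       [  0.        , 612.55411969, 234.05269782],
       [  0.        ,   0.        ,   1.        ]]), 'eye': array([-630.71171112, -798.30788129,  918.75649624]), 'attitude': array([ 0.76288487,  0.43636607, -0.23021987, -0.41783985])}
press 0.59 [468. 312.] 1010 [[ 359. -382.]]
handle 0.69 [308. 196.] 1366 [[643.  15.]]
cavity_round 0.57 [307. 200.] 1318 [[634.  18.]]
cavity_square 0.75 [311. 197.] 1114 [[641.   7.]]
cavity_oblong 0.84 [309. 198.] 1273 [[639.  14.]]
plunger_top 0.69 [308. 186.] 1015 [[671.  17.]]
blank_round 0.8 [472. 260.] 512 [[ 487. -395.]]
blank_square 0.83 [418. 228.] 529 [[ 567. -263.]]
out_tray 0.71 [165. 252.] 6711 [[493. 366.]]
out_tray 0.64 [310. 200.] 1339 [[634.  11.]]
carton_low 0.78 [443
[... 207 characters left out ...]
.]]
18.700000000000003 {'time_s': 0.8, 'qpos': array([-1.22295108e+00,  2.63831524e-01,  1.60395968e+00,  1.40758788e-05,
        1.27368896e+00, -3.68928007e-02]), 'dq': array([ 0.00227522, -0.00032026,  0.00023244,  0.00122037,  0.00014497,
        0.00074907]), 'joint_efforts': array([ 1.98982684e-04, -5.01965117e+01, -3.57233083e+01,  7.30277714e-02,
        1.80716155e-02, -1.62461856e-05]), 'eef_pos': array([ 253.35244075, -625.67141676,  238.77372611]), 'tcp_rot': array([ 0.58640354,  0.39516628,  0.58633365, -0.39520545]), 'wrist_force': array([-0.3298675 , -0.46000522,  0.6895745 ]), 'wrist_torque': array([ 0.02290309, -0.02826703, -0.00895208]), 'gripper_width': 0.9990984706200157}
```

View pics/top0.png

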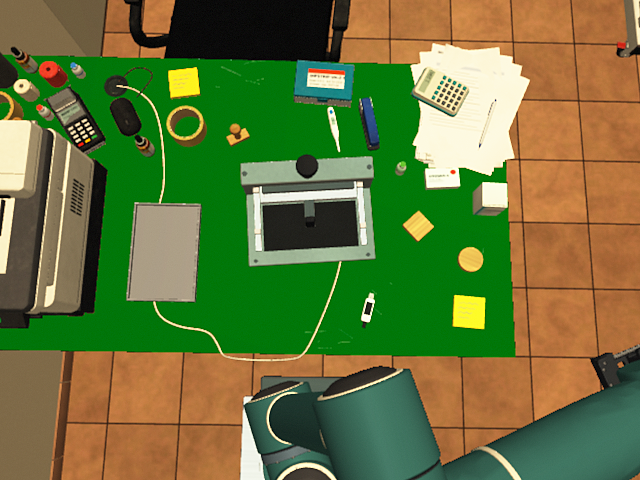

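View pics/scene0.png

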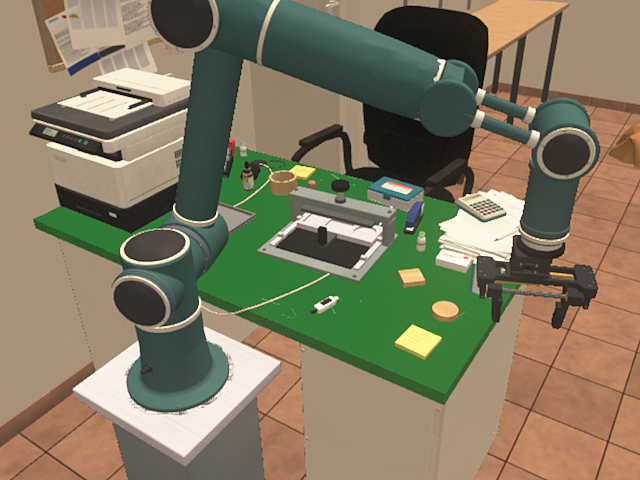

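Top view: square at (418,226), round at (471,260), no oblong. The press knob is at (307,166), the handle at (309,208) and the base front corners at about (249,265) and (375,259).

```bash
cat >> h.py <<'E'
def mask(t,c,conf=.3):
    m=robot.masks_of(t,c); return [x for x in m if x["conf"]>conf]
def handblob(img,box,cond):
    x0,y0,x1,y1=box; sub=img[y0:y1,x0:x1].astype(int); m=cond(sub).astype(np.uint8)
    n,l,s,cc=cv2.connectedComponentsWithStats(m); i=1+np.argmax(s[1:,4]); 
    return (l==i),cc[i]+[x0,y0],s[i,4]
E
python3 - <<'E'
from h import *
im=robot.read_camera("top")
wood=lambda s:(s[...,2]>150)&(s[...,2]-s[...,0]>50)&(s[...,2]>s[...,1]+20)
for n,b in(("sq",(395,200,440,250)),("rd",(450,240,490,280))):
    m,c,a=handblob(im,b,wood); ys,xs=np.nonzero(m)
    w=ray("top",np.c_[xs+b[0],ys+b[1]],16); r=cv2.minAreaRect(w.astype(np.float32)); print(n,a,ray("top",c,16),r)
cv2.imwrite("pics/crop1.png",cv2.resize(im[145:280,235:385],None,fx=5.3,fy=4.4*0+5.3*.8,interpolation=cv2.INTER_CUBIC)[:600] if 0 else cv2.resize(im[145:280,235:385],(660,594),interpolation=cv2.INTER_CUBIC))
blk=lambda s:(s.max(2)<60)
m,c,a=handblob(im,(290,148,326,182),blk); print("knob",c,a,ray("top",c,165))
# front edge of base, rough
print(ray("top",[[249,265],[375,259]],10))
s=robot.read_camera("scene"); cv2.imwrite("pics/crop2.png",cv2.resize(s[165:285,250:410],(800,600),interpolation=cv2.INTER_CUBIC))
E
```

```text
sq 510 [[ 572.33727897 -262.38745585]] ((572.4998779296875, -262.4941711425781), (57.75822448730469, 57.026084899902344), 44.26415252685547)
rd 483 [[ 489.54533139 -391.48644607]] ((489.64337158203125, -392.10772705078125), (60.56413650512695, 60.236717224121094), 44.589839935302734)
knob [306.43654822 165.63705584] 394 [[673.19639165  17.73993254]]
[[ 465.46051672  158.15812364]
 [ 486.18695959 -154.58641703]]
```

View pics/crop1.png

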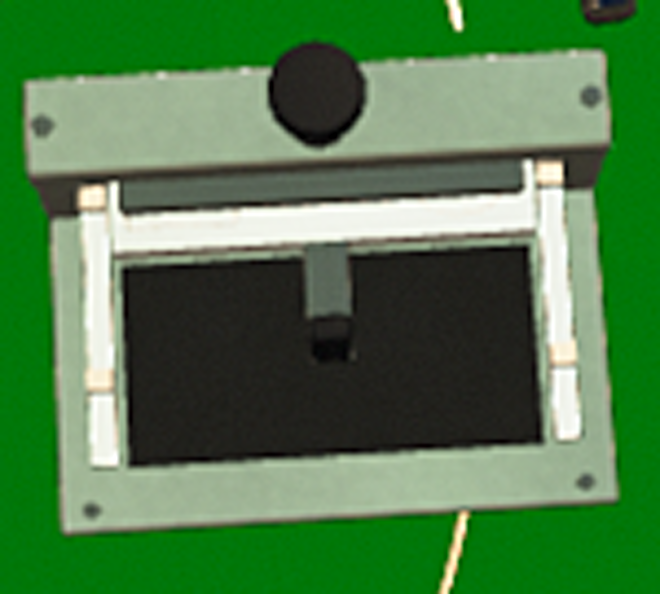

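View pics/crop2.png

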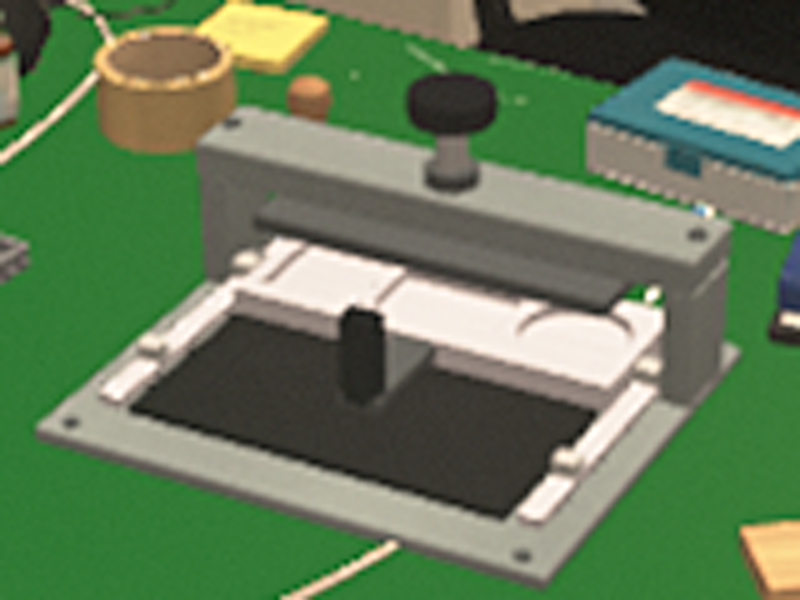

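```bash
cat > fit.py <<'E'
from h import *
from scipy.optimize import least_squares
S=4.4
top=[((-202,158,10),(235+65/S,145+533/S)),((-202,-158,10),(235+617/S,145+499/S)),((34,158,106),(235+25/S,145+81/S)),((34,-158,106),(235+605/S,145+52/S)),((-22,-158,106),(235+608/S,145+143/S)),((-22,158,106),(235+28/S,145+175/S)),((0,0,165),(306.4,165.2))]
sc=[((-202,158,10),(250+38/5,165+428/5)),((-202,-158,10),(250+545/5,165+580/5)),((-22,-158,106),(250+686/5,165+267/5)),((-22,158,106),(250+198/5,165+148/5)),((0,0,165),(250+452/5,165+88/5))]
def W(p,P): 
    c,s=np.cos(p[2]),np.sin(p[2]); P=np.atleast_2d(np.array(P,float)); return np.c_[p[0]+c*P[:,0]-s*P[:,1],p[1]+s*P[:,0]+c*P[:,1],P[:,2]]
def f(p,L,c): return (proj(c,W(p,[a for a,_ in L]))-np.array([b for _,b in L])).ravel()
if __name__=="__main__":
    x0=[670,18,.06]
    for n,g in (("top",lambda p:f(p,top,"top")),("scene",lambda p:f(p,sc,"scene")),("both",lambda p:np.r_[f(p,top,"top"),f(p,sc,"scene")])):
        r=least_squares(g,x0,loss="soft_l1"); print(n,r.x,g(r.x).reshape(-1,2).round(1).tolist())
    print("handle top corners, crop", ((proj("top",W(r.x,[(-107+a,b,77) for a in(-8,8) for b in(-12,12)]))-[235,145])*4.4).round(),((proj("scene",W(r.x,[(-107+a,b,77) for a in(-8,8) for b in(-12,12)]))-[250,165])*5).round())
    w=W(r.x,[(-107,0,62)]);print("handle",w)
E
python3 fit.py
```

```text
top [6.75533705e+02 1.68218692e+01 7.85708521e-02] [[-1.0, 0.3], [0.6, 0.5], [-0.3, -0.6], [-0.4, -1.1], [0.8, 0.5], [-0.2, 0.6], [0.5, -0.5]]
scene [6.73924608e+02 1.24672844e+01 7.40339230e-02] [[-1.1, 0.0], [-0.1, 0.3], [1.7, -0.5], [-0.5, -1.2], [0.3, 0.6]]
both [6.75544237e+02 1.60044749e+01 7.92339889e-02] [[-0.6, 0.4], [0.9, 0.4], [0.0, -0.5], [-0.1, -1.2], [1.1, 0.4], [0.2, 0.6], [0.8, -0.5], [-1.6, -0.4], [-0.4, -0.5], [1.0, -1.2], [-1.2, -1.6], [-0.5, 0.0]]
handle top corners, crop [[354. 340.]
 [310. 342.]
 [353. 311.]
 [309. 314.]] [[372. 322.]
 [334. 312.]
 [386. 309.]
 [348. 299.]]
handle [[568.87993522   7.53530618  62.        ]]
```

```bash
cat >> h.py <<'E'
def state():
    o=robot.get_obs(); q=np.array(o["tcp_rot"]); return o,np.array(o["eef_pos"]),R.from_quat(q[[1,2,3,0]])
def plan(x,y,z,jaw=None,step=40):
    """TCP target mm, jaw = angle of tool z in world xy (mod pi). Gives roll first with travel in the FINAL tool axes per row"""
    o,p,r=state(); M=r.as_matrix(); a=np.arctan2(M[1,2],M[0,2])
    if jaw is None: d=0
    else: d=(jaw-a+np.pi/2)%np.pi-np.pi/2
    # roll about tool x (down): positive roll turns z axis towards -y tool
    roll=d*np.sign(M[2,0])
    M2=(r*R.from_rotvec([roll,0,0])).as_matrix()
    t=M2.T@(np.array([x,y,z])-p); t0=M.T@(np.array([x,y,z])-p)
    print("pos",p.round(1),"jaw",a.round(3),"toolx",M[:,0].round(3),"q6",o["qpos"][5].round(2),"w",round(o["gripper_width"],3),"F",np.round(o["wrist_force"],1),"t",o["time_s"])
    print(" roll",roll.round(3),"rows",abs(roll)/.14,"| travel before roll",t0.round(1),"after roll",t.round(1),"rows",np.linalg.norm(t)/step)
E
python3 - <<'E'
from h import *
plan(569,7.5,150,jaw=0.079+np.pi/2,step=35)
E
```

```text
pos [ 253.4 -625.7  238.7] jaw -1.186 toolx [ 0. -0. -1.] q6 -0.04 w 1.002 F [-0.4 -0.2  0. ] t 0.9
 roll 0.306 rows 2.184028881449291 | travel before roll [  88.7  530.2 -468.4] after roll [  88.7  364.6 -606.3] rows 20.37152263002409
```

Emit:
arm_command([
  {"fingers": 0,"travel": [0,0,0],"roll": 0.102},
  {"fingers": 0,"travel": [0,0,0],"roll": 0.102},
  {"fingers": 0,"travel": [0,0,0],"roll": 0.102},
  {"fingers": 0,"travel": [0,18.2,-30.3],"roll": 0},
  {"fingers": 0,"travel": [0,18.2,-30.3],"roll": 0},
  {"fingers": 0,"travel": [0,18.2,-30.3],"roll": 0},
  {"fingers": 0,"travel": [0,18.2,-30.3],"roll": 0},
  {"fingers": 0,"travel": [0,18.2,-30.3],"roll": 0},
  {"fingers": 0,"travel": [0,18.2,-30.3],"roll": 0},
  {"fingers": 0,"travel": [0,18.2,-30.3],"roll": 0},
], grip_force=40)

```text
time_s: 1.9
eef_pos: [364.1, -402.9, 238.9]
tcp_rot: [0.519, 0.48, 0.519, -0.48]
wrist_force: [0.1, -0.6, 0.5]
gripper_width: 0.993
```

Emit:
arm_command([
  {"fingers": 0,"travel": [0,18.2,-30.3],"roll": 0},
  {"fingers": 0,"travel": [0,18.2,-30.3],"roll": 0},
  {"fingers": 0,"travel": [0,18.2,-30.3],"roll": 0},
  {"fingers": 0,"travel": [0,18.2,-30.3],"roll": 0},
  {"fingers": 0,"travel": [0,18.2,-30.3],"roll": 0},
  {"fingers": 0,"travel": [0,18.2,-30.3],"roll": 0},
  {"fingers": 0,"travel": [0,18.2,-30.3],"roll": 0},
  {"fingers": 0,"travel": [0,18.2,-30.3],"roll": 0},
  {"fingers": 0,"travel": [0,18.2,-30.3],"roll": 0},
  {"fingers": 0,"travel": [0,18.2,-30.3],"roll": 0},
])

```text
time_s: 2.9
eef_pos: [521.8, -86.4, 239.0]
tcp_rot: [0.52, 0.48, 0.519, -0.48]
wrist_force: [0.8, 0.2, -0.3]
gripper_width: 1.0
```

Emit:
arm_command([
  {"fingers": 0,"travel": [22,18.2,-30.3],"roll": 0},
  {"fingers": 0,"travel": [22,18.2,-30.3],"roll": 0},
  {"fingers": 0,"travel": [22,18.2,-30.3],"roll": 0},
  {"fingers": 0,"travel": [22,0,0],"roll": 0},
  {"fingers": 0,"travel": [0,0,0],"roll": 0},
])

```text
time_s: 3.4
eef_pos: [566.1, 8.3, 147.1]
tcp_rot: [0.518, 0.478, 0.522, -0.481]
wrist_force: [-1.3, 0.7, -0.4]
gripper_width: 1.0
```

Run:
```python
from h import *
plan(569,7.5,43.5,jaw=0.079+np.pi/2,step=20)
cv2.imwrite("pics/a.png",cv2.resize(robot.read_camera("scene")[130:290,230:430],(750,600),interpolation=cv2.INTER_CUBIC))
```

```text
pos [566.1   8.3 147.1] jaw -1.49 toolx [-0.007  0.    -1.   ] q6 1.46 w 1.0 F [-1.3  0.7 -0.4] t 3.4
 roll 0.002 rows 0.013374397057498908 | travel before roll [103.6   3.6   1.1] after roll [103.6   3.6   1.1] rows 5.183141159578904
```

View pics/a.png

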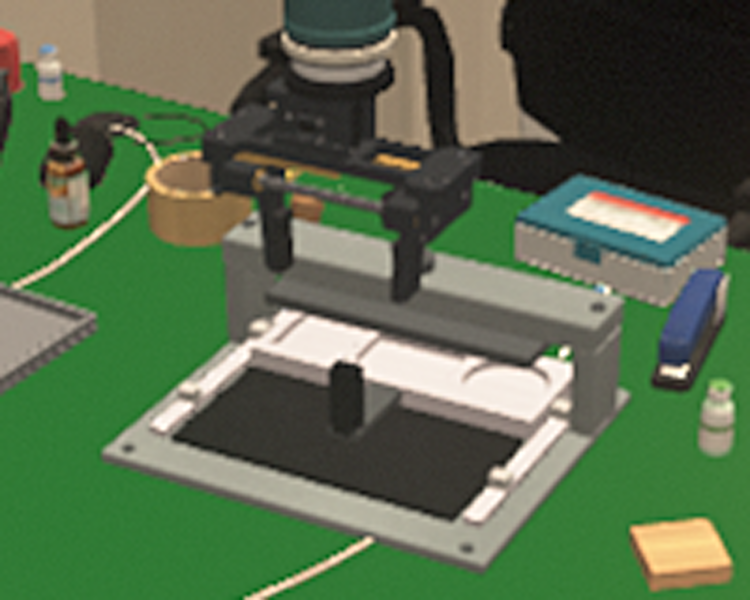

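The jaws stand astride the handle, with the fingers at (280,240) and (405,270) and the handle at (347,395). Descending and gripping.

Emit:
arm_command([
  {"fingers": 0,"travel": [20,2,0],"roll": 0},
  {"fingers": 0,"travel": [20,1,0],"roll": 0},
  {"fingers": 0,"travel": [20,0,0],"roll": 0},
  {"fingers": 0,"travel": [20,0,0],"roll": 0},
  {"fingers": 0,"travel": [15,0,0],"roll": 0},
  {"fingers": 0,"travel": [8,0,0],"roll": 0},
  {"fingers": 0,"travel": [0,0,0],"roll": 0},
  {"fingers": 0,"travel": [0,0,0],"roll": 0},
])

```text
time_s: 4.25
eef_pos: [572.3, 7.1, 48.6]
tcp_rot: [0.52, 0.48, 0.519, -0.48]
wrist_force: [0.0, -0.4, 0.4]
gripper_width: 0.999
```

Emit:
arm_command([
  {"fingers": 150,"travel": [0,0,0],"roll": 0},
  {"fingers": 255,"travel": [0,0,0],"roll": 0},
  {"fingers": 255,"travel": [0,0,0],"roll": 0},
  {"fingers": 255,"travel": [0,0,0],"roll": 0},
  {"fingers": 255,"travel": [0,0,0],"roll": 0},
  {"fingers": 255,"travel": [0,0,0],"roll": 0},
  {"fingers": 255,"travel": [0,0,0],"roll": 0},
])

```text
time_s: 4.95
eef_pos: [571.5, 7.4, 47.7]
tcp_rot: [0.519, 0.48, 0.519, -0.48]
wrist_force: [-0.8, -0.0, -0.2]
gripper_width: 0.386
```

Run:
```python
from h import *
plan(569,7.5,43.5,jaw=0.079+np.pi/2,step=20)
```

```text
pos [571.5   7.4  47.7] jaw -1.492 toolx [-0.  0. -1.] q6 1.46 w 0.386 F [-0.8 -0.  -0.2] t 4.95
 roll -0.0 rows 0.0012180250433020082 | travel before roll [ 4.2 -2.5 -0.3] after roll [ 4.2 -2.5 -0.3] rows 0.24245303333331286
```

Emit:
arm_command([
  {"fingers": 255,"travel": [0,0,0],"roll": 0},
  {"fingers": 255,"travel": [0,0,0],"roll": 0},
  {"fingers": 255,"travel": [0,0,0],"roll": 0},
  {"fingers": 255,"travel": [0,0,0],"roll": 0},
  {"fingers": 255,"travel": [0,0,0],"roll": 0},
])

```text
time_s: 5.45
eef_pos: [571.4, 7.7, 47.6]
tcp_rot: [0.519, 0.48, 0.519, -0.48]
wrist_force: [-0.6, 3.1, 0.7]
gripper_width: 0.27
```

Emit:
arm_command([
  {"fingers": 255,"travel": [-8,0,0],"roll": 0},
  {"fingers": 255,"travel": [-8,0,0],"roll": 0},
  {"fingers": 255,"travel": [0,0,0],"roll": 0},
  {"fingers": 255,"travel": [0,0,0],"roll": 0},
])

```text
time_s: 5.85
eef_pos: [571.4, 7.5, 63.8]
tcp_rot: [0.519, 0.48, 0.519, -0.48]
wrist_force: [0.7, 2.9, -5.4]
gripper_width: 0.264
```

Emit:
arm_command([
  {"fingers": 255,"travel": [0,-16,0],"roll": 0},
  {"fingers": 255,"travel": [0,-16,0],"roll": 0},
  {"fingers": 255,"travel": [0,-16,0],"roll": 0},
  {"fingers": 255,"travel": [0,-16,0],"roll": 0},
  {"fingers": 255,"travel": [0,-16,0],"roll": 0},
  {"fingers": 255,"travel": [0,-16,0],"roll": 0},
  {"fingers": 255,"travel": [0,-16,0],"roll": 0},
  {"fingers": 255,"travel": [0,-16,0],"roll": 0},
  {"fingers": 255,"travel": [0,-2,0],"roll": 0},
  {"fingers": 255,"travel": [0,0,0],"roll": 0},
])

```text
time_s: 6.85
eef_pos: [442.4, -2.9, 64.2]
tcp_rot: [0.52, 0.48, 0.519, -0.48]
wrist_force: [0.0, 3.8, -4.7]
gripper_width: 0.276
```

Emit:
arm_command([
  {"fingers": 255,"travel": [0,0,0],"roll": 0},
  {"fingers": 255,"travel": [0,0,0],"roll": 0},
])

```text
time_s: 7.05
eef_pos: [442.3, -2.8, 63.8]
tcp_rot: [0.519, 0.48, 0.519, -0.48]
wrist_force: [1.0, 4.8, -4.4]
gripper_width: 0.269
```

Emit:
arm_command([
  {"fingers": 255,"travel": [6,0,0],"roll": 0},
  {"fingers": 255,"travel": [6,0,0],"roll": 0},
  {"fingers": 255,"travel": [4.5,0,0],"roll": 0},
  {"fingers": 255,"travel": [0,0,0],"roll": 0},
  {"fingers": 255,"travel": [0,0,0],"roll": 0},
])

```text
time_s: 7.55
eef_pos: [442.7, -2.8, 47.6]
tcp_rot: [0.519, 0.48, 0.519, -0.48]
wrist_force: [-0.9, 5.5, 0.1]
gripper_width: 0.265
```

Run:
```python
from h import *
plan(569,7.5,43.5,jaw=0.079+np.pi/2,step=20)
cv2.imwrite("pics/b.png",cv2.resize(robot.read_camera("scene")[130:290,230:430],(750,600),interpolation=cv2.INTER_CUBIC))
```

```text
pos [442.7  -2.8  47.6] jaw -1.492 toolx [ 0.001  0.    -1.   ] q6 1.43 w 0.265 F [-0.9  5.5  0.1] t 7.55
 roll -0.0 rows 0.0020661119736737578 | travel before roll [  4.3 126.7  -0.3] after roll [  4.3 126.7  -0.3] rows 6.340047694525744
```

View pics/b.png

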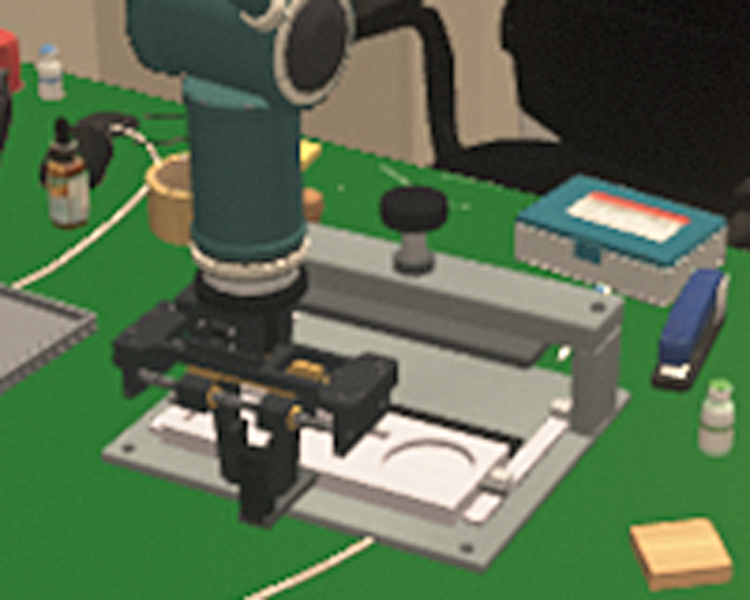

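Emit:
arm_command([
  {"fingers": 0,"travel": [0,0,0],"roll": 0},
  {"fingers": 0,"travel": [0,0,0],"roll": 0},
  {"fingers": 0,"travel": [0,0,0],"roll": 0},
  {"fingers": 0,"travel": [0,0,0],"roll": 0},
  {"fingers": 0,"travel": [-15,0,0],"roll": 0},
  {"fingers": 0,"travel": [-25,0,0],"roll": 0},
  {"fingers": 0,"travel": [-30,0,0],"roll": 0},
  {"fingers": 0,"travel": [-30,0,0],"roll": 0},
  {"fingers": 0,"travel": [0,0,0],"roll": 0},
])

```text
time_s: 8.5
eef_pos: [445.4, -3.3, 151.7]
tcp_rot: [0.522, 0.482, 0.517, -0.478]
wrist_force: [1.4, -0.4, 0.2]
gripper_width: 0.999
```

Run:
```python
from h import *
plan(572.4,-262.5,110,jaw=-0.799,step=30)
```

```text
pos [445.4  -3.3 151.7] jaw -1.492 toolx [ 0.009 -0.001 -1.   ] q6 1.43 w 0.999 F [ 1.4 -0.4  0.2] t 8.5
 roll -0.693 rows 4.950311493543997 | travel before roll [ 43.  105.9 268.3] after roll [ 43. -90. 274.] rows 9.721103461670848
```

Emit:
arm_command([
  {"fingers": 0,"travel": [0,10.6,26.8],"roll": 0},
  {"fingers": 0,"travel": [0,10.6,26.8],"roll": 0},
  {"fingers": 0,"travel": [0,10.6,26.8],"roll": 0},
  {"fingers": 0,"travel": [0,10.6,26.8],"roll": 0},
  {"fingers": 0,"travel": [0,10.6,26.8],"roll": 0},
  {"fingers": 0,"travel": [0,10.6,26.8],"roll": 0},
  {"fingers": 0,"travel": [0,10.6,26.8],"roll": 0},
  {"fingers": 0,"travel": [0,10.6,26.8],"roll": 0},
  {"fingers": 0,"travel": [0,10.6,26.8],"roll": 0},
  {"fingers": 0,"travel": [0,10.6,26.8],"roll": 0},
])

```text
time_s: 9.5
eef_pos: [568.3, -262.6, 145.4]
tcp_rot: [0.519, 0.48, 0.52, -0.48]
wrist_force: [0.5, -0.2, 0.3]
gripper_width: 1.001
```

Emit:
arm_command([
  {"fingers": 0,"travel": [8,0,0],"roll": -0.14},
  {"fingers": 0,"travel": [8,0,0],"roll": -0.14},
  {"fingers": 0,"travel": [8,0,0],"roll": -0.14},
  {"fingers": 0,"travel": [8,0,0],"roll": -0.14},
  {"fingers": 0,"travel": [8,0,0],"roll": -0.133},
  {"fingers": 0,"travel": [0,0,0],"roll": 0},
  {"fingers": 0,"travel": [0,0,0],"roll": 0},
])

```text
time_s: 10.2
eef_pos: [568.0, -261.5, 106.0]
tcp_rot: [0.65, 0.276, 0.652, -0.276]
wrist_force: [-0.2, 0.1, -0.1]
gripper_width: 1.001
```

Run:
```python
from h import *
im=robot.read_camera("top")
cv2.imwrite("pics/c.png",cv2.resize(im[145:320,235:500],(795,525),interpolation=cv2.INTER_CUBIC))
s=robot.read_camera("scene");cv2.imwrite("pics/c2.png",cv2.resize(s[200:340,250:470],(792,504),interpolation=cv2.INTER_CUBIC))
for c in("top","scene"):
  for t in("blank_square","blank_round"):
    for m in mask(t,c,.4)[:1]: print(t,c,m["conf"],ray(c,m["point"][::-1],16))
plan(572.4,-262.5,9.5,jaw=-0.799,step=30)
```

```text
blank_round top 0.51 [[ 482.21066745 -406.83868178]]
blank_square scene 0.6 [[ 572.52048223 -261.660795  ]]
pos [ 569.  -261.8  107.7] jaw -0.8 toolx [ 0.001 -0.    -1.   ] q6 0.33 w 0.999 F [ 0.6  0.1 -0. ] t 10.5
 roll -0.001 rows 0.005356370758224926 | travel before roll [98.2  1.9  2.8] after roll [98.2  1.9  2.8] rows 3.2755689278759683
```

View pics/c.png

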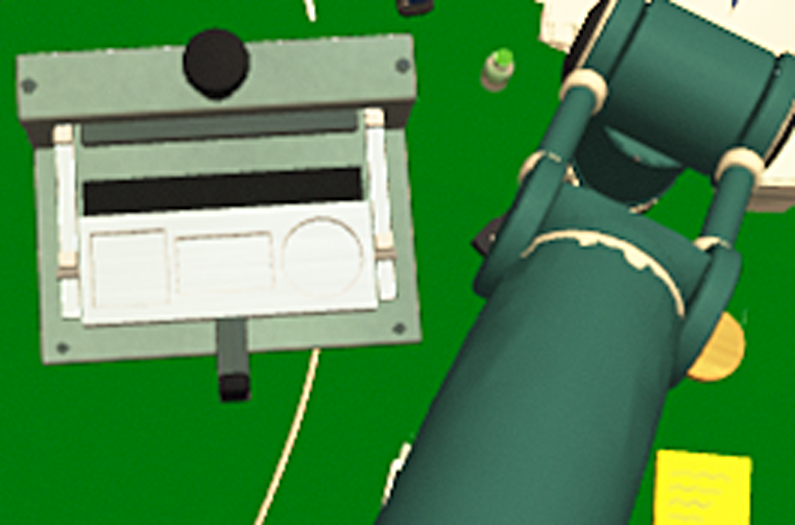

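View pics/c2.png

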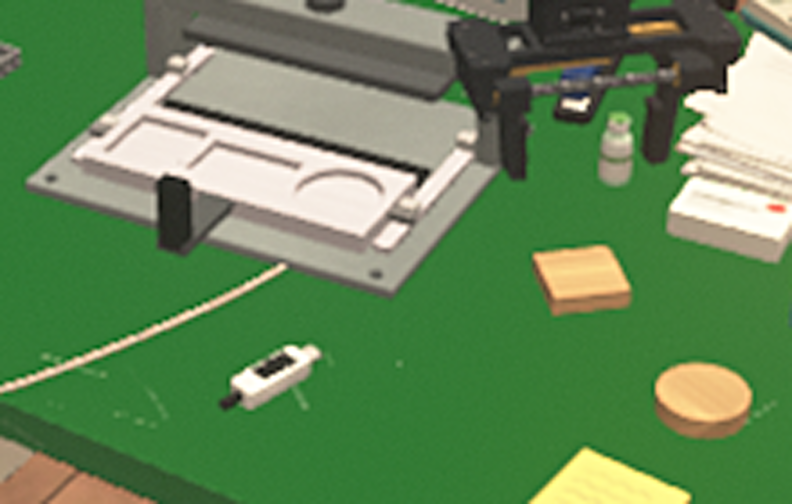

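Square at (582,278) in the scene crop, tray out with its cavities clear. Cavity centres in the top crop: round (322,258), square (131,267). Descending on the square.

Emit:
arm_command([
  {"fingers": 0,"travel": [20,1.9,2.8],"roll": 0},
  {"fingers": 0,"travel": [20,0,0],"roll": 0},
  {"fingers": 0,"travel": [20,0,0],"roll": 0},
  {"fingers": 0,"travel": [18,0,0],"roll": 0},
  {"fingers": 0,"travel": [12,0,0],"roll": 0},
  {"fingers": 0,"travel": [6,0,0],"roll": 0},
  {"fingers": 0,"travel": [0,0,0],"roll": 0},
  {"fingers": 0,"travel": [0,0,0],"roll": 0},
  {"fingers": 0,"travel": [0,0,0],"roll": 0},
])

```text
time_s: 11.4
eef_pos: [572.9, -262.8, 12.4]
tcp_rot: [0.652, 0.275, 0.651, -0.275]
wrist_force: [-0.3, 0.0, -0.2]
gripper_width: 0.998
```

Run:
```python
from h import *
from fit import W
plan(572.4,-262.5,9.5,jaw=-0.799,step=30)
print("round cav meas",ray("top",[235+322/3,145+258/3],29)," sq",ray("top",[235+131/3,145+267.5/3],29))
p=[675.5,16,.079]; print(W(p,[(-129.5,-78.5,21),(-129.5,81,21)]))
```

```text
pos [ 572.9 -262.8   12.4] jaw -0.799 toolx [ 0.002 -0.001 -1.   ] q6 0.33 w 0.998 F [-0.3  0.  -0.2] t 11.4
 roll -0.0 rows 0.00018713961488384508 | travel before roll [ 2.9 -0.2 -0.6] after roll [ 2.9 -0.2 -0.6] rows 0.09929091568042751
round cav meas [[551.92084393 -71.57457873]]  sq [[540.91574426  85.83818246]]
[[552.59894604 -72.47503002  21.        ]
 [540.01154858  86.52750903  21.        ]]
```

Emit:
arm_command([
  {"fingers": 0,"travel": [3.5,0,0],"roll": 0},
  {"fingers": 255,"travel": [0,0,0],"roll": 0},
  {"fingers": 255,"travel": [0,0,0],"roll": 0},
  {"fingers": 255,"travel": [0,0,0],"roll": 0},
  {"fingers": 255,"travel": [0,0,0],"roll": 0},
  {"fingers": 255,"travel": [0,0,0],"roll": 0},
  {"fingers": 255,"travel": [0,0,0],"roll": 0},
  {"fingers": 255,"travel": [0,0,0],"roll": 0},
], grip_force=30)

```text
time_s: 12.2
eef_pos: [572.1, -262.4, 7.8]
tcp_rot: [0.651, 0.275, 0.651, -0.275]
wrist_force: [0.3, 0.1, 0.8]
gripper_width: 0.639
```

Emit:
arm_command([
  {"fingers": 255,"travel": [-10,0,0],"roll": 0},
  {"fingers": 255,"travel": [-25,0,0],"roll": 0},
  {"fingers": 255,"travel": [-30,0,0],"roll": 0},
  {"fingers": 255,"travel": [-30,0,0],"roll": 0},
  {"fingers": 255,"travel": [-25,0,0],"roll": 0},
  {"fingers": 255,"travel": [0,0,0],"roll": 0},
  {"fingers": 255,"travel": [0,0,0],"roll": 0},
])

```text
time_s: 12.9
eef_pos: [572.2, -262.5, 128.3]
tcp_rot: [0.652, 0.275, 0.651, -0.275]
wrist_force: [-0.3, -0.2, -0.8]
gripper_width: 0.642
```

Run:
```python
from h import *
plan(540.3,86.3,130,jaw=-1.492,step=30)
```

```text
pos [ 572.2 -262.5  128.3] jaw -0.799 toolx [ 0.001 -0.001 -1.   ] q6 0.33 w 0.642 F [-0.3 -0.2 -0.8] t 12.9
 roll 0.693 rows 4.949929873313211 | travel before roll [  -2.   220.4 -272.2] after roll [  -2.    -4.4 -350.2] rows 11.674786610224377
```

Emit:
arm_command([
  {"fingers": 255,"travel": [0,0,0],"roll": 0.139},
  {"fingers": 255,"travel": [0,0,0],"roll": 0.139},
  {"fingers": 255,"travel": [0,0,0],"roll": 0.139},
  {"fingers": 255,"travel": [0,0,0],"roll": 0.138},
  {"fingers": 255,"travel": [0,0,0],"roll": 0.138},
  {"fingers": 255,"travel": [0,-0.4,-15],"roll": 0},
  {"fingers": 255,"travel": [0,-0.4,-30],"roll": 0},
  {"fingers": 255,"travel": [0,-0.4,-30],"roll": 0},
  {"fingers": 255,"travel": [0,-0.4,-30],"roll": 0},
  {"fingers": 255,"travel": [0,-0.4,-30],"roll": 0},
])

```text
time_s: 13.9
eef_pos: [557.6, -125.6, 125.9]
tcp_rot: [0.519, 0.479, 0.521, -0.479]
wrist_force: [1.1, 0.2, -0.9]
gripper_width: 0.64
```

Emit:
arm_command([
  {"fingers": 255,"travel": [0,-0.4,-30],"roll": 0},
  {"fingers": 255,"travel": [0,-0.4,-30],"roll": 0},
  {"fingers": 255,"travel": [0,-0.4,-30],"roll": 0},
  {"fingers": 255,"travel": [0,-0.4,-30],"roll": 0},
  {"fingers": 255,"travel": [0,-0.4,-30],"roll": 0},
  {"fingers": 255,"travel": [0,-0.4,-30],"roll": 0},
  {"fingers": 255,"travel": [0,-0.4,-25],"roll": 0},
  {"fingers": 255,"travel": [0,0,-10],"roll": 0},
  {"fingers": 255,"travel": [0,0,0],"roll": 0},
  {"fingers": 255,"travel": [0,0,0],"roll": 0},
])

```text
time_s: 14.9
eef_pos: [539.1, 85.8, 127.1]
tcp_rot: [0.52, 0.479, 0.52, -0.48]
wrist_force: [0.3, -0.2, -1.2]
gripper_width: 0.64
```

Run:
```python
from h import *
plan(540.3,86.3,50,jaw=-1.492,step=30)
for c in("top","scene"):
  robot.read_camera(c)
  for t in("blank_square",):
    for m in mask(t,c,.3)[:1]: print(t,c,m["conf"],m["point"],ray(c,m["point"][::-1],130))
plan(540.3,86.3,50,jaw=-1.492,step=30)
```

```text
pos [539.1  85.8 127.1] jaw -1.49 toolx [-0.001 -0.001 -1.   ] q6 1.6 w 0.64 F [ 0.3 -0.2 -1.2] t 14.9
 roll 0.002 rows 0.012131736227600456 | travel before roll [77.1  1.3 -0.4] after roll [77.1  1.3 -0.4] rows 2.5705974667969467
blank_square top 0.44 [235.1, 277.2] [[517.55547748  81.71675161]]
blank_square scene 0.65 [205.2, 291.2] [[548.44171591  93.53025375]]
pos [539.8  85.2 127.6] jaw -1.493 toolx [-0. -0. -1.] q6 1.6 w 0.64 F [-0.3  0.5 -0.7] t 15.1
 roll -0.001 rows 0.007714017508223377 | travel before roll [77.6  0.6 -1.1] after roll [77.6  0.6 -1.1] rows 2.5882704157300265
```

Emit:
arm_command([
  {"fingers": 255,"travel": [20,0.5,-0.8],"roll": 0},
  {"fingers": 255,"travel": [25,0,0],"roll": 0},
  {"fingers": 255,"travel": [20,0,0],"roll": 0},
  {"fingers": 255,"travel": [15,0,0],"roll": 0},
  {"fingers": 255,"travel": [6,0,0],"roll": 0},
  {"fingers": 255,"travel": [0,0,0],"roll": 0},
  {"fingers": 255,"travel": [0,0,0],"roll": 0},
])

```text
time_s: 15.8
eef_pos: [540.9, 86.9, 42.4]
tcp_rot: [0.52, 0.48, 0.519, -0.48]
wrist_force: [0.2, -0.2, -0.2]
gripper_width: 0.642
```

Emit:
arm_command([
  {"fingers": 255,"travel": [3,0,0],"roll": 0},
  {"fingers": 255,"travel": [3,0,0],"roll": 0},
  {"fingers": 255,"travel": [2,0,0],"roll": 0},
  {"fingers": 255,"travel": [0,0,0],"roll": 0},
])

```text
time_s: 16.2
eef_pos: [540.3, 87.1, 33.7]
tcp_rot: [0.519, 0.48, 0.519, -0.48]
wrist_force: [0.2, -0.4, 0.1]
gripper_width: 0.648
```

Run:
```python
from h import *
plan(540.3,86.3,31,jaw=-1.492,step=30)
```

```text
pos [540.3  87.1  33.7] jaw -1.492 toolx [ 0.001  0.    -1.   ] q6 1.61 w 0.648 F [ 0.2 -0.4  0.1] t 16.2
 roll 0.0 rows 0.0009072571849963064 | travel before roll [ 2.7 -0.1  0.8] after roll [ 2.7 -0.1  0.8] rows 0.09431181019571952
```

Emit:
arm_command([
  {"fingers": 255,"travel": [1.5,0,0.5],"roll": 0},
  {"fingers": 255,"travel": [1.5,0,0],"roll": 0},
  {"fingers": 255,"travel": [0,0,0],"roll": 0},
  {"fingers": 150,"travel": [0,0,0],"roll": 0},
  {"fingers": 0,"travel": [0,0,0],"roll": 0},
  {"fingers": 0,"travel": [0,0,0],"roll": 0},
  {"fingers": 0,"travel": [0,0,0],"roll": 0},
  {"fingers": 0,"travel": [-10,0,0],"roll": 0},
  {"fingers": 0,"travel": [-25,0,0],"roll": 0},
  {"fingers": 0,"travel": [-30,0,0],"roll": 0},
])

```text
time_s: 17.2
eef_pos: [538.9, 86.4, 95.7]
tcp_rot: [0.519, 0.479, 0.52, -0.481]
wrist_force: [1.4, 0.7, 0.5]
gripper_width: 0.997
```

Run:
```python
from h import *
im=robot.read_camera("scene"); wood=lambda s:(s[...,2]>150)&(s[...,2]-s[...,0]>50)&(s[...,2]>s[...,1]+20)
for t in("blank_round","blank_square"):
  for m in mask(t,"scene",.4)[:1]: print(t,m["conf"],m["point"],m["mask"].sum(),ray("scene",m["point"][::-1],16))
t=robot.read_camera("top")
for m in mask("blank_round","top",.4)[:1]: print(m["conf"],m["point"],m["mask"].sum(),ray("top",m["point"][::-1],16))
b=(450,235,495,285); m,c,a=handblob(t,b,wood); print("rd",a,ray("top",c,16))
plan(489.6,-392,130,jaw=-1.2,step=35)
```

```text
blank_round 0.63 [311.8, 445.9] 402 [[ 477.95622836 -401.00958407]]
blank_square 0.69 [238.2, 291.5] 287 [[557.93842872 105.29883835]]
0.62 [261.0, 470.0] 509 [[ 484.43749175 -390.68220486]]
rd 483 [[ 489.47076707 -391.4062103 ]]
pos [539.9  86.5  95.8] jaw -1.492 toolx [ 0.  0. -1.] q6 1.61 w 0.994 F [-1.  -0.4  0.7] t 17.45
 roll -0.292 rows 2.085971035936191 | travel before roll [-34.3 -87.8 473. ] after roll [ -34.3 -220.3  427.7] rows 13.78088615449492
```

Emit:
arm_command([
  {"fingers": 0,"travel": [-17,0,10],"roll": 0},
  {"fingers": 0,"travel": [-17,-6.4,25],"roll": 0},
  {"fingers": 0,"travel": [0,-6.4,34],"roll": 0},
  {"fingers": 0,"travel": [0,-6.4,34],"roll": 0},
  {"fingers": 0,"travel": [0,-6.4,34],"roll": 0},
  {"fingers": 0,"travel": [0,-6.4,34],"roll": 0},
  {"fingers": 0,"travel": [0,-6.4,34],"roll": 0},
  {"fingers": 0,"travel": [0,-6.4,34],"roll": 0},
  {"fingers": 0,"travel": [0,-6.4,34],"roll": 0},
  {"fingers": 0,"travel": [0,-6.4,34],"roll": 0},
])

```text
time_s: 18.45
eef_pos: [505.3, -224.8, 127.8]
tcp_rot: [0.518, 0.48, 0.52, -0.48]
wrist_force: [0.6, 0.5, -0.1]
gripper_width: 0.997
```

Emit:
arm_command([
  {"fingers": 0,"travel": [0,-6.4,34],"roll": 0},
  {"fingers": 0,"travel": [0,-6.4,34],"roll": 0},
  {"fingers": 0,"travel": [0,-6.4,34],"roll": 0},
  {"fingers": 0,"travel": [0,-6.4,34],"roll": 0},
  {"fingers": 0,"travel": [0,-6.4,24],"roll": 0},
  {"fingers": 0,"travel": [0,-2,7],"roll": 0},
  {"fingers": 0,"travel": [30,0,0],"roll": 0},
  {"fingers": 0,"travel": [30,0,0],"roll": 0},
  {"fingers": 0,"travel": [0,0,0],"roll": 0},
  {"fingers": 0,"travel": [0,0,0],"roll": 0},
])

```text
time_s: 19.45
eef_pos: [485.3, -391.6, 68.4]
tcp_rot: [0.518, 0.48, 0.521, -0.48]
wrist_force: [0.7, 0.4, 0.8]
gripper_width: 1.002
```

Run:
```python
from h import *
plan(489.6,-391.7,8.5,jaw=-1.492,step=35)
cv2.imwrite("pics/d.png",cv2.resize(robot.read_camera("scene")[200:340,250:470],(792,504),interpolation=cv2.INTER_CUBIC))
```

```text
pos [ 485.3 -391.6   68.4] jaw -1.491 toolx [-0.003  0.003 -1.   ] q6 0.77 w 1.002 F [0.7 0.4 0.8] t 19.45
 roll 0.001 rows 0.004170058420140319 | travel before roll [59.9  4.4  0.6] after roll [59.9  4.4  0.6] rows 1.7162331253878989
```

View pics/d.png

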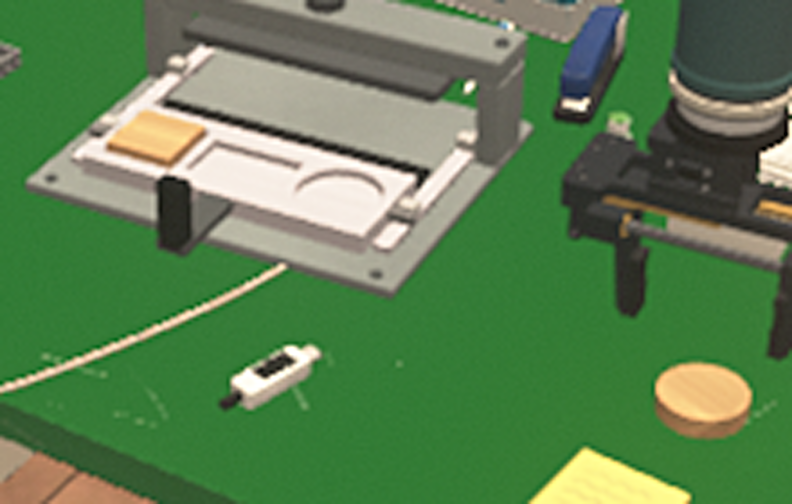

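The square sits in its cavity at (157,135) and the jaws stand over the round.

Emit:
arm_command([
  {"fingers": 0,"travel": [20,3.5,0],"roll": 0},
  {"fingers": 0,"travel": [20,0,0],"roll": 0},
  {"fingers": 0,"travel": [13,0,0],"roll": 0},
  {"fingers": 0,"travel": [5,0,0],"roll": 0},
  {"fingers": 0,"travel": [0,0,0],"roll": 0},
  {"fingers": 0,"travel": [0,0,0],"roll": 0},
  {"fingers": 0,"travel": [0,0,0],"roll": 0},
])

```text
time_s: 20.2
eef_pos: [490.4, -393.6, 12.9]
tcp_rot: [0.52, 0.48, 0.519, -0.48]
wrist_force: [0.3, -0.4, -0.7]
gripper_width: 1.0
```

Run:
```python
from h import *
plan(489.6,-391.7,9,jaw=-1.492,step=35)
```

```text
pos [ 490.4 -393.6   12.9] jaw -1.492 toolx [ 0.001 -0.001 -1.   ] q6 0.78 w 1.0 F [ 0.3 -0.4 -0.7] t 20.2
 roll -0.0 rows 0.0004945826033926031 | travel before roll [ 3.9 -0.6 -2. ] after roll [ 3.9 -0.6 -2. ] rows 0.12614864682262225
```

Emit:
arm_command([
  {"fingers": 0,"travel": [4,-0.5,-1.5],"roll": 0},
  {"fingers": 255,"travel": [0,0,0],"roll": 0},
  {"fingers": 255,"travel": [0,0,0],"roll": 0},
  {"fingers": 255,"travel": [0,0,0],"roll": 0},
  {"fingers": 255,"travel": [0,0,0],"roll": 0},
  {"fingers": 255,"travel": [0,0,0],"roll": 0},
  {"fingers": 255,"travel": [0,0,0],"roll": 0},
  {"fingers": 255,"travel": [0,0,0],"roll": 0},
])

```text
time_s: 21.0
eef_pos: [489.1, -391.6, 7.8]
tcp_rot: [0.519, 0.48, 0.519, -0.48]
wrist_force: [0.0, 0.6, 0.1]
gripper_width: 0.694
```

Emit:
arm_command([
  {"fingers": 255,"travel": [-10,0,0],"roll": 0},
  {"fingers": 255,"travel": [-25,0,0],"roll": 0},
  {"fingers": 255,"travel": [-30,0,0],"roll": 0},
  {"fingers": 255,"travel": [-25,0,0],"roll": 0},
  {"fingers": 255,"travel": [0,0,0],"roll": 0},
  {"fingers": 255,"travel": [0,0,0],"roll": 0},
])

```text
time_s: 21.6
eef_pos: [489.4, -391.8, 98.7]
tcp_rot: [0.52, 0.48, 0.519, -0.48]
wrist_force: [-0.2, 0.1, -1.1]
gripper_width: 0.693
```

Run:
```python
from h import *
plan(552.4,-72.2,98,jaw=-1.492,step=30)
```

```text
pos [ 489.4 -391.8   98.7] jaw -1.492 toolx [ 0.001 -0.001 -1.   ] q6 0.78 w 0.693 F [-0.2  0.1 -1.1] t 21.6
 roll 0.0 rows 1.2854909952381936e-05 | travel before roll [   0.4   88.  -313.7] after roll [   0.4   88.  -313.7] rows 10.858814319173986
```

Emit:
arm_command([
  {"fingers": 255,"travel": [0,4,-15],"roll": 0},
  {"fingers": 255,"travel": [0,8,-28.5],"roll": 0},
  {"fingers": 255,"travel": [0,8,-28.5],"roll": 0},
  {"fingers": 255,"travel": [0,8,-28.5],"roll": 0},
  {"fingers": 255,"travel": [0,8,-28.5],"roll": 0},
  {"fingers": 255,"travel": [0,8,-28.5],"roll": 0},
  {"fingers": 255,"travel": [0,8,-28.5],"roll": 0},
  {"fingers": 255,"travel": [0,8,-28.5],"roll": 0},
  {"fingers": 255,"travel": [0,8,-28.5],"roll": 0},
  {"fingers": 255,"travel": [0,8,-28.5],"roll": 0},
])

```text
time_s: 22.6
eef_pos: [541.6, -112.2, 95.6]
tcp_rot: [0.518, 0.479, 0.521, -0.48]
wrist_force: [0.3, 0.1, -0.8]
gripper_width: 0.691
```

Emit:
arm_command([
  {"fingers": 255,"travel": [0,8,-28.5],"roll": 0},
  {"fingers": 255,"travel": [0,4,-13.5],"roll": 0},
  {"fingers": 255,"travel": [0,0,0],"roll": 0},
  {"fingers": 255,"travel": [0,0,0],"roll": 0},
  {"fingers": 255,"travel": [20,0,0],"roll": 0},
  {"fingers": 255,"travel": [20,0,0],"roll": 0},
  {"fingers": 255,"travel": [14,0,0],"roll": 0},
  {"fingers": 255,"travel": [0,0,0],"roll": 0},
  {"fingers": 255,"travel": [0,0,0],"roll": 0},
  {"fingers": 255,"travel": [0,0,0],"roll": 0},
])

```text
time_s: 23.6
eef_pos: [552.9, -72.6, 44.6]
tcp_rot: [0.52, 0.48, 0.519, -0.48]
wrist_force: [0.3, -0.4, -0.6]
gripper_width: 0.692
```

Run:
```python
from h import *
plan(552.4,-72.2,31,jaw=-1.492,step=30)
```

```text
pos [552.9 -72.6  44.6] jaw -1.493 toolx [ 0.002 -0.    -1.   ] q6 1.32 w 0.692 F [ 0.3 -0.4 -0.6] t 23.6
 roll -0.001 rows 0.003970047746528125 | travel before roll [13.6 -0.5 -0.4] after roll [13.6 -0.5 -0.4] rows 0.4552907194874873
```

Emit:
arm_command([
  {"fingers": 255,"travel": [4,0,0],"roll": 0},
  {"fingers": 255,"travel": [3,0,0],"roll": 0},
  {"fingers": 255,"travel": [3,0,0],"roll": 0},
  {"fingers": 255,"travel": [0,0,0],"roll": 0},
  {"fingers": 255,"travel": [0,0,0],"roll": 0},
])

```text
time_s: 24.1
eef_pos: [551.9, -71.9, 33.5]
tcp_rot: [0.519, 0.48, 0.519, -0.48]
wrist_force: [-0.7, -0.5, 0.2]
gripper_width: 0.693
```

Bottom at about 25.7 mm without contact force, so it has entered the cavity.

Emit:
arm_command([
  {"fingers": 255,"travel": [1.5,0,0],"roll": 0},
  {"fingers": 255,"travel": [1.5,0,0],"roll": 0},
  {"fingers": 255,"travel": [0,0,0],"roll": 0},
  {"fingers": 150,"travel": [0,0,0],"roll": 0},
  {"fingers": 0,"travel": [0,0,0],"roll": 0},
  {"fingers": 0,"travel": [0,0,0],"roll": 0},
  {"fingers": 0,"travel": [0,0,0],"roll": 0},
  {"fingers": 0,"travel": [-10,0,0],"roll": 0},
  {"fingers": 0,"travel": [-25,0,0],"roll": 0},
  {"fingers": 0,"travel": [-30,0,0],"roll": 0},
])

```text
time_s: 25.1
eef_pos: [550.9, -71.9, 95.8]
tcp_rot: [0.518, 0.479, 0.52, -0.48]
wrist_force: [0.6, -0.5, -0.9]
gripper_width: 1.003
```

Emit:
arm_command([
  {"fingers": 0,"travel": [-30,0,0],"roll": 0},
  {"fingers": 0,"travel": [-30,-10,-10],"roll": 0},
  {"fingers": 0,"travel": [0,-20,-20],"roll": 0},
  {"fingers": 0,"travel": [0,-25,-20],"roll": 0},
  {"fingers": 0,"travel": [0,-25,-15],"roll": 0},
  {"fingers": 0,"travel": [0,-20,-10],"roll": 0},
  {"fingers": 0,"travel": [0,0,0],"roll": 0},
  {"fingers": 0,"travel": [0,0,0],"roll": 0},
])

```text
time_s: 25.9
eef_pos: [447.1, -5.2, 156.6]
tcp_rot: [0.52, 0.48, 0.519, -0.479]
wrist_force: [0.6, 0.6, 0.1]
gripper_width: 1.001
```

Run:
```python
from h import *
plan(443,-2.8,47.5,jaw=-1.492,step=30)
cv2.imwrite("pics/e.png",cv2.resize(robot.read_camera("scene")[180:300,240:400],(800,600),interpolation=cv2.INTER_CUBIC))
```

```text
pos [447.1  -5.2 156.6] jaw -1.491 toolx [ 0.002 -0.    -1.   ] q6 1.42 w 1.001 F [0.6 0.6 0.1] t 25.9
 roll 0.001 rows 0.0039150397352678236 | travel before roll [109.1  -4.1  -2.7] after roll [109.1  -4.1  -2.7] rows 3.640675582424
```

View pics/e.png

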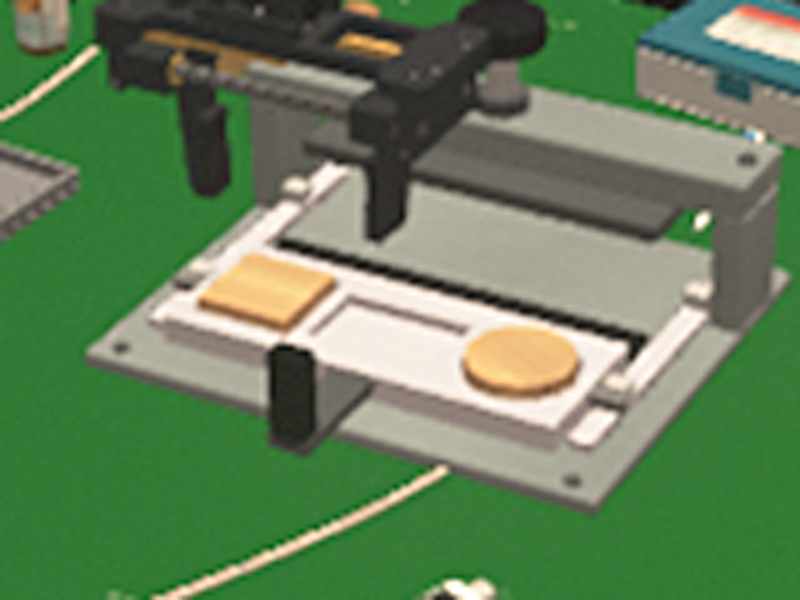

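Both blanks sit low and level in their cavities: square at (268,290), round at (522,360). Next, grip the handle.

Emit:
arm_command([
  {"fingers": 0,"travel": [20,-4,-2.5],"roll": 0},
  {"fingers": 0,"travel": [30,0,0],"roll": 0},
  {"fingers": 0,"travel": [25,0,0],"roll": 0},
  {"fingers": 0,"travel": [20,0,0],"roll": 0},
  {"fingers": 0,"travel": [13,0,0],"roll": 0},
  {"fingers": 0,"travel": [0,0,0],"roll": 0},
  {"fingers": 150,"travel": [0,0,0],"roll": 0},
  {"fingers": 255,"travel": [0,0,0],"roll": 0},
  {"fingers": 255,"travel": [0,0,0],"roll": 0},
  {"fingers": 255,"travel": [0,0,0],"roll": 0},
], grip_force=45)

```text
time_s: 26.95
eef_pos: [443.1, -3.0, 48.6]
tcp_rot: [0.52, 0.48, 0.519, -0.479]
wrist_force: [0.5, 1.5, 0.4]
gripper_width: 0.664
```

Emit:
arm_command([
  {"fingers": 255,"travel": [0,0,0],"roll": 0},
  {"fingers": 255,"travel": [0,0,0],"roll": 0},
  {"fingers": 255,"travel": [0,0,0],"roll": 0},
  {"fingers": 255,"travel": [0,0,0],"roll": 0},
  {"fingers": 255,"travel": [0,0,0],"roll": 0},
  {"fingers": 255,"travel": [0,0,0],"roll": 0},
])

```text
time_s: 27.55
eef_pos: [442.1, -2.6, 47.6]
tcp_rot: [0.519, 0.48, 0.52, -0.48]
wrist_force: [-0.3, 2.7, 0.5]
gripper_width: 0.265
```

Emit:
arm_command([
  {"fingers": 255,"travel": [-4,0,0],"roll": 0},
  {"fingers": 255,"travel": [-4,0,0],"roll": 0},
  {"fingers": 255,"travel": [-4,0,0],"roll": 0},
  {"fingers": 255,"travel": [-4,0,0],"roll": 0},
  {"fingers": 255,"travel": [0,0,0],"roll": 0},
  {"fingers": 255,"travel": [0,0,0],"roll": 0},
])

```text
time_s: 28.15
eef_pos: [441.9, -2.8, 63.6]
tcp_rot: [0.519, 0.48, 0.519, -0.48]
wrist_force: [0.8, 3.2, -4.4]
gripper_width: 0.265
```

Emit:
arm_command([
  {"fingers": 255,"travel": [0,8,0],"roll": 0},
  {"fingers": 255,"travel": [0,14,0],"roll": 0},
  {"fingers": 255,"travel": [0,16,0],"roll": 0},
  {"fingers": 255,"travel": [0,16,0],"roll": 0},
  {"fingers": 255,"travel": [0,16,0],"roll": 0},
  {"fingers": 255,"travel": [0,16,0],"roll": 0},
  {"fingers": 255,"travel": [0,16,0],"roll": 0},
  {"fingers": 255,"travel": [0,14,0],"roll": 0},
  {"fingers": 255,"travel": [0,9,0],"roll": 0},
  {"fingers": 255,"travel": [0,4.5,0],"roll": 0},
])

```text
time_s: 29.15
eef_pos: [572.1, 7.4, 63.4]
tcp_rot: [0.519, 0.48, 0.52, -0.48]
wrist_force: [-4.4, 4.2, -5.7]
gripper_width: 0.267
```

Emit:
arm_command([
  {"fingers": 255,"travel": [0,0,0],"roll": 0},
  {"fingers": 255,"travel": [0,0,0],"roll": 0},
  {"fingers": 255,"travel": [0,0,0],"roll": 0},
])

```text
time_s: 29.45
eef_pos: [571.6, 7.3, 64.0]
tcp_rot: [0.52, 0.48, 0.519, -0.48]
wrist_force: [0.4, 4.8, -4.6]
gripper_width: 0.266
```

Emit:
arm_command([
  {"fingers": 255,"travel": [5,0,0],"roll": 0},
  {"fingers": 255,"travel": [5,0,0],"roll": 0},
  {"fingers": 255,"travel": [4,0,0],"roll": 0},
  {"fingers": 255,"travel": [2.5,0,0],"roll": 0},
  {"fingers": 255,"travel": [0,0,0],"roll": 0},
  {"fingers": 255,"travel": [0,0,0],"roll": 0},
  {"fingers": 255,"travel": [0,0,0],"roll": 0},
])

```text
time_s: 30.15
eef_pos: [571.2, 7.2, 47.8]
tcp_rot: [0.519, 0.48, 0.519, -0.48]
wrist_force: [-4.1, 4.4, 2.6]
gripper_width: 0.268
```

Emit:
arm_command([
  {"fingers": 0,"travel": [0,0,0],"roll": 0},
  {"fingers": 0,"travel": [0,0,0],"roll": 0},
  {"fingers": 0,"travel": [0,0,0],"roll": 0},
  {"fingers": 0,"travel": [0,0,0],"roll": 0},
  {"fingers": 0,"travel": [-15,0,0],"roll": 0},
  {"fingers": 0,"travel": [-30,0,0],"roll": 0},
  {"fingers": 0,"travel": [-30,0,0],"roll": 0},
  {"fingers": 0,"travel": [-30,0,0],"roll": 0},
  {"fingers": 0,"travel": [-40,0,0],"roll": 0},
  {"fingers": 0,"travel": [0,0,0],"roll": 0},
])

```text
time_s: 31.15
eef_pos: [576.0, 7.0, 200.5]
tcp_rot: [0.523, 0.483, 0.516, -0.477]
wrist_force: [1.3, -0.5, 0.9]
gripper_width: 0.994
```

Run:
```python
from h import *
plan(675.5,16,185,jaw=-1.492,step=30)
robot.read_camera("top")
for m in robot.masks_of("plunger_top","top")[:2]: print(m["conf"],m["point"],m["mask"].sum(),ray("top",m["point"][::-1],165))
cv2.imwrite("pics/f.png",cv2.resize(robot.read_camera("scene")[150:290,230:410],(750,583),interpolation=cv2.INTER_CUBIC))
```

```text
pos [576.    7.  200.5] jaw -1.492 toolx [ 0.013 -0.001 -1.   ] q6 1.46 w 0.994 F [ 1.3 -0.5  0.9] t 31.15
 roll 0.0 rows 2.805458903124399e-05 | travel before roll [16.8 99.7 -1.2] after roll [16.8 99.7 -1.2] rows 3.3701090490606704
```

View pics/f.png

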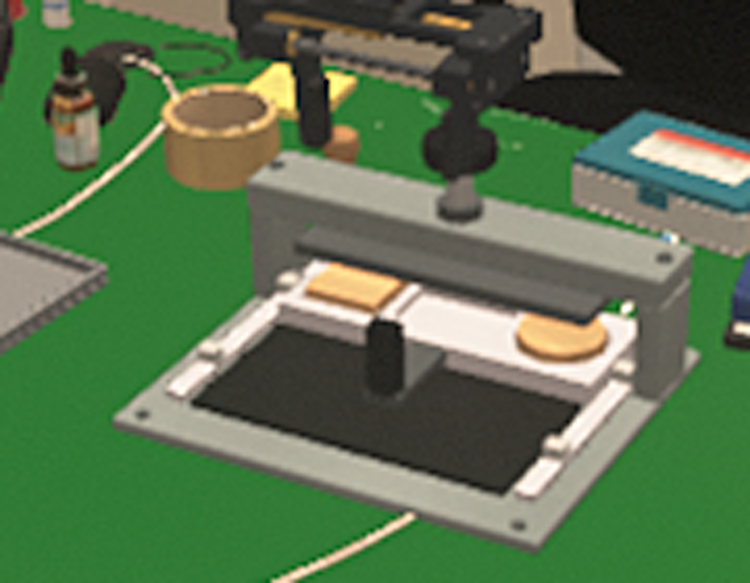

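The tray is home with both blanks seated and the plunger still up. Next, press with the shut fingers.

Emit:
arm_command([
  {"fingers": 255,"travel": [0,25,0],"roll": 0},
  {"fingers": 255,"travel": [0,25,0],"roll": 0},
  {"fingers": 255,"travel": [0,25,0],"roll": 0},
  {"fingers": 255,"travel": [0,20,0],"roll": 0},
  {"fingers": 255,"travel": [0,5,0],"roll": 0},
  {"fingers": 255,"travel": [0,0,0],"roll": 0},
  {"fingers": 255,"travel": [0,0,0],"roll": 0},
  {"fingers": 255,"travel": [0,0,0],"roll": 0},
  {"fingers": 255,"travel": [0,0,0],"roll": 0},
  {"fingers": 255,"travel": [0,0,0],"roll": 0},
])

```text
time_s: 32.3
eef_pos: [670.7, 15.1, 192.6]
tcp_rot: [0.519, 0.48, 0.519, -0.48]
wrist_force: [0.3, 0.5, 0.1]
gripper_width: 0.115
```

Emit:
arm_command([
  {"fingers": 255,"travel": [0,0,0],"roll": 0},
  {"fingers": 255,"travel": [0,0,0],"roll": 0},
  {"fingers": 255,"travel": [0,0,0],"roll": 0},
])

```text
time_s: 32.6
eef_pos: [671.1, 15.1, 192.3]
tcp_rot: [0.519, 0.48, 0.519, -0.48]
wrist_force: [0.7, -0.2, -0.2]
gripper_width: 0.004
```

Run:
```python
from h import *
plan(675.5,16,140,jaw=-1.492,step=30)
```

```text
pos [671.1  15.1 192.3] jaw -1.492 toolx [ 0.  0. -1.] q6 1.48 w 0.004 F [ 0.7 -0.2 -0.2] t 32.6
 roll -0.0 rows 0.00029981946538328226 | travel before roll [52.3  4.5 -0.6] after roll [52.3  4.5 -0.6] rows 1.7506274766839895
```

Emit:
arm_command([
  {"fingers": 255,"travel": [10,4,0],"roll": 0},
  {"fingers": 255,"travel": [10,0,0],"roll": 0},
  {"fingers": 255,"travel": [6,0,0],"roll": 0},
  {"fingers": 255,"travel": [6,0,0],"roll": 0},
  {"fingers": 255,"travel": [6,0,0],"roll": 0},
  {"fingers": 255,"travel": [6,0,0],"roll": 0},
  {"fingers": 255,"travel": [4,0,0],"roll": 0},
  {"fingers": 255,"travel": [0,0,0],"roll": 0},
])

```text
time_s: 33.4
eef_pos: [674.4, 15.4, 144.8]
tcp_rot: [0.519, 0.48, 0.52, -0.48]
wrist_force: [-5.4, -1.0, 9.5]
gripper_width: 0.006
```

Emit:
arm_command([
  {"fingers": 255,"travel": [2,0,0],"roll": 0},
  {"fingers": 255,"travel": [1.5,0,0],"roll": 0},
  {"fingers": 255,"travel": [0,0,0],"roll": 0},
])

```text
time_s: 33.7
eef_pos: [674.5, 15.4, 142.0]
tcp_rot: [0.519, 0.48, 0.52, -0.48]
wrist_force: [-5.6, -0.1, 10.8]
gripper_width: 0.001
```

Emit:
arm_command([
  {"fingers": 255,"travel": [1,0,0],"roll": 0},
  {"fingers": 255,"travel": [1,0,0],"roll": 0},
  {"fingers": 255,"travel": [0.5,0,0],"roll": 0},
  {"fingers": 255,"travel": [0,0,0],"roll": 0},
])

```text
time_s: 34.1
eef_pos: [674.5, 15.4, 140.4]
tcp_rot: [0.519, 0.48, 0.52, -0.48]
wrist_force: [-7.9, 0.0, 11.8]
gripper_width: 0.01
```

Emit:
arm_command([
  {"fingers": 255,"travel": [0,0,0],"roll": 0},
  {"fingers": 255,"travel": [0,0,0],"roll": 0},
])

```text
time_s: 34.3
eef_pos: [674.5, 15.4, 140.4]
tcp_rot: [0.519, 0.48, 0.52, -0.48]
wrist_force: [-6.9, 0.7, 12.7]
gripper_width: 0.002
```

Emit:
arm_command([
  {"fingers": 255,"travel": [1,0,0],"roll": 0},
  {"fingers": 255,"travel": [1,0,0],"roll": 0},
  {"fingers": 255,"travel": [0,0,0],"roll": 0},
  {"fingers": 255,"travel": [0,0,0],"roll": 0},
])

```text
time_s: 34.7
eef_pos: [674.5, 15.4, 140.4]
tcp_rot: [0.519, 0.48, 0.519, -0.48]
wrist_force: [-9.6, 0.3, 20.3]
gripper_width: 0.003
```

The plunger is on its stop: TCP held at 140.4 mm while the force rose to 20 N. Now let it rise.

Emit:
arm_command([
  {"fingers": 255,"travel": [-8,0,0],"roll": 0},
  {"fingers": 255,"travel": [-10,0,0],"roll": 0},
  {"fingers": 255,"travel": [-15,0,0],"roll": 0},
  {"fingers": 0,"travel": [-25,0,0],"roll": 0},
  {"fingers": 0,"travel": [0,-15,0],"roll": 0},
  {"fingers": 0,"travel": [0,-30,0],"roll": 0},
  {"fingers": 0,"travel": [0,-30,0],"roll": 0},
  {"fingers": 0,"travel": [0,-25,0],"roll": 0},
  {"fingers": 0,"travel": [0,0,0],"roll": 0},
  {"fingers": 0,"travel": [0,0,0],"roll": 0},
])

```text
time_s: 35.7
eef_pos: [575.8, 7.5, 194.5]
tcp_rot: [0.52, 0.48, 0.519, -0.48]
wrist_force: [0.6, -0.4, 0.2]
gripper_width: 0.609
```

Run:
```python
from h import *
plan(571.5,7.4,47.7,jaw=-1.492,step=30)
cv2.imwrite("pics/g.png",cv2.resize(robot.read_camera("scene")[150:290,230:410],(750,583),interpolation=cv2.INTER_CUBIC))
```

```text
pos [575.8   7.5 194.5] jaw -1.492 toolx [ 0.001  0.    -1.   ] q6 1.46 w 0.609 F [ 0.6 -0.4  0.2] t 35.7
 roll -0.0 rows 0.000665545724774587 | travel before roll [146.8  -4.5  -0.2] after roll [146.8  -4.5  -0.2] rows 4.894100808040696
```

View pics/g.png

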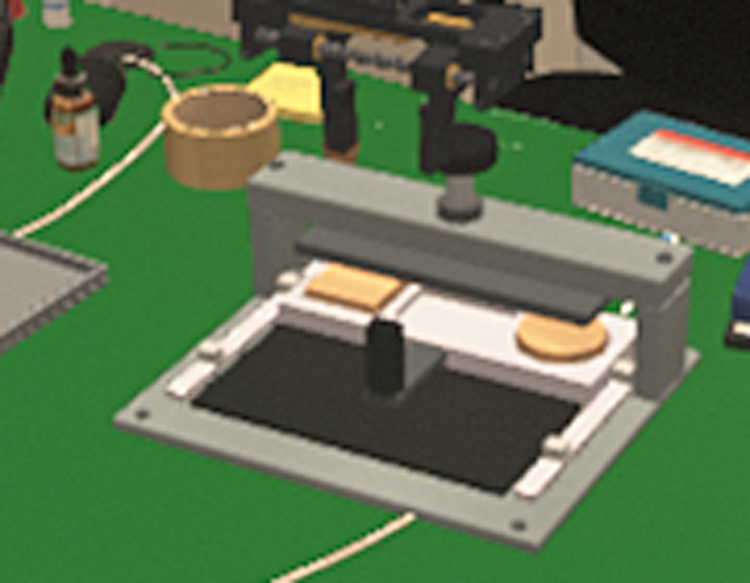

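Plunger up again, tray home with the blanks unchanged. Grip the handle and draw it out.

Emit:
arm_command([
  {"fingers": 0,"travel": [20,-4.3,0],"roll": 0},
  {"fingers": 0,"travel": [30,0,0],"roll": 0},
  {"fingers": 0,"travel": [30,0,0],"roll": 0},
  {"fingers": 0,"travel": [30,0,0],"roll": 0},
  {"fingers": 0,"travel": [22,0,0],"roll": 0},
  {"fingers": 0,"travel": [13,0,0],"roll": 0},
  {"fingers": 0,"travel": [0,0,0],"roll": 0},
  {"fingers": 150,"travel": [0,0,0],"roll": 0},
  {"fingers": 255,"travel": [0,0,0],"roll": 0},
  {"fingers": 255,"travel": [0,0,0],"roll": 0},
])

```text
time_s: 36.75
eef_pos: [572.5, 7.2, 50.8]
tcp_rot: [0.52, 0.481, 0.519, -0.479]
wrist_force: [-0.6, -0.8, -0.5]
gripper_width: 0.748
```

Emit:
arm_command([
  {"fingers": 255,"travel": [0,0,0],"roll": 0},
  {"fingers": 255,"travel": [0,0,0],"roll": 0},
  {"fingers": 255,"travel": [0,0,0],"roll": 0},
  {"fingers": 255,"travel": [0,0,0],"roll": 0},
  {"fingers": 255,"travel": [0,0,0],"roll": 0},
  {"fingers": 255,"travel": [0,0,0],"roll": 0},
  {"fingers": 255,"travel": [0,0,0],"roll": 0},
])

```text
time_s: 37.45
eef_pos: [570.9, 7.6, 49.2]
tcp_rot: [0.519, 0.48, 0.52, -0.48]
wrist_force: [-0.8, 2.3, 0.8]
gripper_width: 0.268
```

Emit:
arm_command([
  {"fingers": 255,"travel": [-4,0,0],"roll": 0},
  {"fingers": 255,"travel": [-4,0,0],"roll": 0},
  {"fingers": 255,"travel": [-4,0,0],"roll": 0},
  {"fingers": 255,"travel": [-4,0,0],"roll": 0},
  {"fingers": 255,"travel": [0,0,0],"roll": 0},
  {"fingers": 255,"travel": [0,0,0],"roll": 0},
])

```text
time_s: 38.05
eef_pos: [570.7, 7.3, 65.1]
tcp_rot: [0.519, 0.48, 0.52, -0.48]
wrist_force: [-0.8, 2.7, -6.5]
gripper_width: 0.27
```

Emit:
arm_command([
  {"fingers": 255,"travel": [0,-8,0],"roll": 0},
  {"fingers": 255,"travel": [0,-14,0],"roll": 0},
  {"fingers": 255,"travel": [0,-16,0],"roll": 0},
  {"fingers": 255,"travel": [0,-16,0],"roll": 0},
  {"fingers": 255,"travel": [0,-16,0],"roll": 0},
  {"fingers": 255,"travel": [0,-16,0],"roll": 0},
  {"fingers": 255,"travel": [0,-16,0],"roll": 0},
  {"fingers": 255,"travel": [0,-14,0],"roll": 0},
  {"fingers": 255,"travel": [0,-9,0],"roll": 0},
  {"fingers": 255,"travel": [0,-4.5,0],"roll": 0},
])

```text
time_s: 39.05
eef_pos: [441.3, -3.0, 65.2]
tcp_rot: [0.519, 0.48, 0.519, -0.48]
wrist_force: [4.7, 5.9, -5.8]
gripper_width: 0.266
```

Emit:
arm_command([
  {"fingers": 255,"travel": [0,0,0],"roll": 0},
  {"fingers": 255,"travel": [0,0,0],"roll": 0},
  {"fingers": 255,"travel": [0,0,0],"roll": 0},
])

```text
time_s: 39.35
eef_pos: [441.9, -2.9, 65.2]
tcp_rot: [0.519, 0.48, 0.519, -0.48]
wrist_force: [0.6, 4.8, -4.7]
gripper_width: 0.273
```

Emit:
arm_command([
  {"fingers": 255,"travel": [5,0,0],"roll": 0},
  {"fingers": 255,"travel": [5,0,0],"roll": 0},
  {"fingers": 255,"travel": [4,0,0],"roll": 0},
  {"fingers": 255,"travel": [2.5,0,0],"roll": 0},
  {"fingers": 255,"travel": [0,0,0],"roll": 0},
  {"fingers": 255,"travel": [0,0,0],"roll": 0},
  {"fingers": 255,"travel": [0,0,0],"roll": 0},
])

```text
time_s: 40.05
eef_pos: [442.4, -2.7, 49.3]
tcp_rot: [0.519, 0.48, 0.519, -0.48]
wrist_force: [-2.0, 6.9, -1.4]
gripper_width: 0.266
```

Emit:
arm_command([
  {"fingers": 0,"travel": [0,0,0],"roll": 0},
  {"fingers": 0,"travel": [0,0,0],"roll": 0},
  {"fingers": 0,"travel": [0,0,0],"roll": 0},
  {"fingers": 0,"travel": [0,0,0],"roll": 0},
  {"fingers": 0,"travel": [-15,0,0],"roll": 0},
  {"fingers": 0,"travel": [-30,0,0],"roll": 0},
  {"fingers": 0,"travel": [-30,0,0],"roll": 0},
  {"fingers": 0,"travel": [-10,0,0],"roll": 0},
  {"fingers": 0,"travel": [0,0,0],"roll": 0},
])

```text
time_s: 40.95
eef_pos: [443.7, -3.3, 135.4]
tcp_rot: [0.521, 0.481, 0.518, -0.479]
wrist_force: [0.7, 1.1, 0.2]
gripper_width: 1.003
```

Run:
```python
from h import *
plan(551.9,-72,110,jaw=-1.492,step=30)
cv2.imwrite("pics/h.png",cv2.resize(robot.read_camera("scene")[150:290,230:410],(750,583),interpolation=cv2.INTER_CUBIC))
robot.read_camera("top")
for m in robot.masks_of("out_tray","top")[:1]:
    ys,xs=np.nonzero(m["mask"]); w=ray("top",np.c_[xs,ys],10); print(m["conf"],cv2.minAreaRect(w.astype(np.float32)))
```

```text
pos [443.7  -3.3 135.4] jaw -1.492 toolx [ 0.004 -0.    -1.   ] q6 1.43 w 1.003 F [0.7 1.1 0.2] t 40.95
 roll -0.0 rows 0.0006047474846020734 | travel before roll [ 25.9 102.4  77. ] after roll [ 25.9 102.4  77. ] rows 4.356744532365368
0.65 ((495.3631896972656, 369.6580810546875), (171.70895385742188, 248.00027465820312), 89.87994384765625)
```

View pics/h.png

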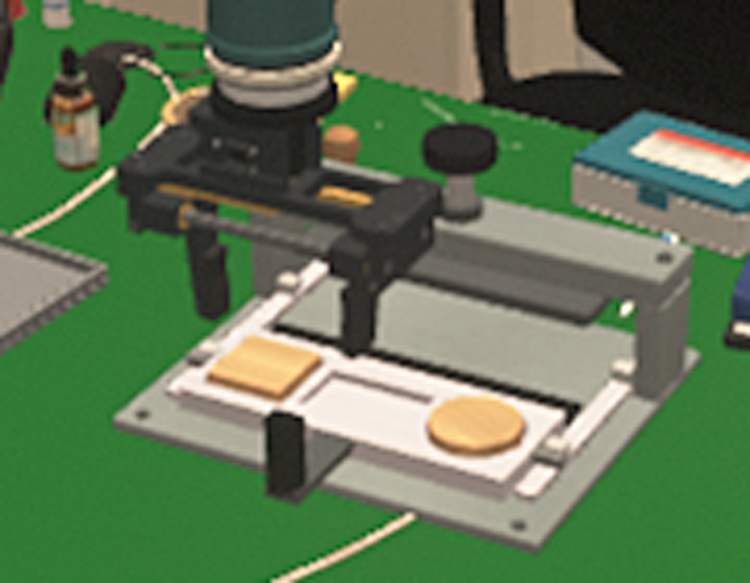

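The tray is out and down with both tags in it: square (262,366), round (477,425). Out-tray centre is at about (495,370). Pick the round tag.

Emit:
arm_command([
  {"fingers": 0,"travel": [0,25,18],"roll": 0},
  {"fingers": 0,"travel": [0,25,20],"roll": 0},
  {"fingers": 0,"travel": [0,25,20],"roll": 0},
  {"fingers": 0,"travel": [0,27,19],"roll": 0},
  {"fingers": 0,"travel": [25,0,0],"roll": 0},
  {"fingers": 0,"travel": [30,0,0],"roll": 0},
  {"fingers": 0,"travel": [30,0,0],"roll": 0},
  {"fingers": 0,"travel": [10,0,0],"roll": 0},
  {"fingers": 0,"travel": [0,0,0],"roll": 0},
  {"fingers": 0,"travel": [0,0,0],"roll": 0},
], grip_force=30)

```text
time_s: 42.1
eef_pos: [549.9, -71.7, 38.8]
tcp_rot: [0.519, 0.48, 0.519, -0.48]
wrist_force: [0.2, -0.6, 0.2]
gripper_width: 1.004
```

Run:
```python
from h import *
plan(551.9,-72,31,jaw=-1.492,step=30)
```

```text
pos [549.9 -71.7  38.8] jaw -1.492 toolx [-0.  0. -1.] q6 1.32 w 1.004 F [ 0.2 -0.6  0.2] t 42.1
 roll 0.0 rows 0.0010603953955690137 | travel before roll [7.8 2.  0.5] after roll [7.8 2.  0.5] rows 0.2686636568751533
```

Emit:
arm_command([
  {"fingers": 0,"travel": [4,2,0.3],"roll": 0},
  {"fingers": 0,"travel": [4,0,0],"roll": 0},
  {"fingers": 255,"travel": [0,0,0],"roll": 0},
  {"fingers": 255,"travel": [0,0,0],"roll": 0},
  {"fingers": 255,"travel": [0,0,0],"roll": 0},
  {"fingers": 255,"travel": [0,0,0],"roll": 0},
  {"fingers": 255,"travel": [0,0,0],"roll": 0},
  {"fingers": 255,"travel": [0,0,0],"roll": 0},
  {"fingers": 255,"travel": [0,0,0],"roll": 0},
])

```text
time_s: 43.0
eef_pos: [551.9, -72.0, 30.9]
tcp_rot: [0.519, 0.48, 0.519, -0.48]
wrist_force: [-0.2, -0.7, 0.5]
gripper_width: 0.687
```

Emit:
arm_command([
  {"fingers": 255,"travel": [-4,0,0],"roll": 0},
  {"fingers": 255,"travel": [-8,0,0],"roll": 0},
  {"fingers": 255,"travel": [-20,0,0],"roll": 0},
  {"fingers": 255,"travel": [-30,0,0],"roll": 0},
  {"fingers": 255,"travel": [-30,0,0],"roll": 0},
  {"fingers": 255,"travel": [-10,0,0],"roll": 0},
  {"fingers": 255,"travel": [0,0,0],"roll": 0},
])

```text
time_s: 43.7
eef_pos: [553.4, -72.1, 135.0]
tcp_rot: [0.521, 0.481, 0.518, -0.479]
wrist_force: [-0.2, 0.6, -0.1]
gripper_width: 0.688
```

Run:
```python
from h import *
plan(443,365,130,jaw=0,step=30)
```

```text
pos [553.4 -72.1 135. ] jaw -1.492 toolx [ 0.005 -0.001 -1.   ] q6 1.32 w 0.688 F [-0.2  0.6 -0.1] t 43.7
 roll -1.492 rows 10.656943854373456 | travel before roll [   4.2  -75.7 -444.5] after roll [   4.2  437.1 -110.4] rows 15.029843078889526
```

Emit:
arm_command([
  {"fingers": 255,"travel": [0,-2.5,-15],"roll": 0},
  {"fingers": 255,"travel": [0,-5,-30],"roll": 0},
  {"fingers": 255,"travel": [0,-5,-30],"roll": 0},
  {"fingers": 255,"travel": [0,-5,-30],"roll": 0},
  {"fingers": 255,"travel": [0,-5,-30],"roll": 0},
  {"fingers": 255,"travel": [0,-5,-30],"roll": 0},
  {"fingers": 255,"travel": [0,-5,-30],"roll": 0},
  {"fingers": 255,"travel": [0,-5,-30],"roll": 0},
  {"fingers": 255,"travel": [0,-5,-30],"roll": 0},
  {"fingers": 255,"travel": [0,-5,-30],"roll": 0},
])

```text
time_s: 44.7
eef_pos: [479.1, 209.8, 130.2]
tcp_rot: [0.519, 0.478, 0.52, -0.481]
wrist_force: [0.5, 0.1, 0.1]
gripper_width: 0.688
```

Emit:
arm_command([
  {"fingers": 255,"travel": [0,-5,-30],"roll": 0},
  {"fingers": 255,"travel": [0,-5,-30],"roll": 0},
  {"fingers": 255,"travel": [0,-5,-30],"roll": 0},
  {"fingers": 255,"travel": [0,-6,-30],"roll": 0},
  {"fingers": 255,"travel": [0,-6,-28],"roll": 0},
  {"fingers": 255,"travel": [0,-4,-12],"roll": 0},
  {"fingers": 255,"travel": [0,0,0],"roll": -0.1357},
  {"fingers": 255,"travel": [0,0,0],"roll": -0.1357},
  {"fingers": 255,"travel": [0,0,0],"roll": -0.1357},
  {"fingers": 255,"travel": [0,0,0],"roll": -0.1357},
])

```text
time_s: 45.7
eef_pos: [437.0, 364.6, 130.9]
tcp_rot: [0.629, 0.32, 0.63, -0.322]
wrist_force: [-0.8, -0.4, 0.1]
gripper_width: 0.691
```

Emit:
arm_command([
  {"fingers": 255,"travel": [0,0,0],"roll": -0.1357},
  {"fingers": 255,"travel": [0,0,0],"roll": -0.1357},
  {"fingers": 255,"travel": [0,0,0],"roll": -0.1357},
  {"fingers": 255,"travel": [0,0,0],"roll": -0.1357},
  {"fingers": 255,"travel": [0,0,0],"roll": -0.1357},
  {"fingers": 255,"travel": [0,0,0],"roll": -0.1357},
  {"fingers": 255,"travel": [0,0,0],"roll": -0.1357},
  {"fingers": 255,"travel": [0,0,0],"roll": 0},
  {"fingers": 255,"travel": [0,0,0],"roll": 0},
])

```text
time_s: 46.6
eef_pos: [437.6, 364.9, 131.6]
tcp_rot: [0.707, 0.0, 0.708, -0.001]
wrist_force: [1.0, 0.2, -0.2]
gripper_width: 0.687
```

Run:
```python
from h import *
plan(443,365,15,jaw=0,step=30)
```

```text
pos [437.6 364.9 131.6] jaw -0.003 toolx [-0.002 -0.001 -1.   ] q6 0.65 w 0.687 F [ 1.   0.2 -0.2] t 46.6
 roll -0.003 rows 0.01852719960912598 | travel before roll [116.6   0.3   5.6] after roll [116.6   0.3   5.6] rows 3.8903199733072187
```

Emit:
arm_command([
  {"fingers": 255,"travel": [20,0,6],"roll": 0},
  {"fingers": 255,"travel": [30,0,2],"roll": 0},
  {"fingers": 255,"travel": [30,0,0],"roll": 0},
  {"fingers": 255,"travel": [20,0,0],"roll": 0},
  {"fingers": 255,"travel": [8,0,0],"roll": 0},
  {"fingers": 255,"travel": [3,0,0],"roll": 0},
  {"fingers": 255,"travel": [2,0,0],"roll": 0},
  {"fingers": 255,"travel": [0,0,0],"roll": 0},
  {"fingers": 255,"travel": [0,0,0],"roll": 0},
])

```text
time_s: 47.5
eef_pos: [447.3, 366.2, 21.0]
tcp_rot: [0.708, 0.0, 0.706, 0.001]
wrist_force: [0.5, 0.1, 0.0]
gripper_width: 0.689
```

Emit:
arm_command([
  {"fingers": 255,"travel": [2.5,0,0],"roll": 0},
  {"fingers": 255,"travel": [2,0,0],"roll": 0},
  {"fingers": 255,"travel": [0,0,0],"roll": 0},
  {"fingers": 255,"travel": [0,0,0],"roll": 0},
])

```text
time_s: 47.9
eef_pos: [446.4, 365.5, 15.2]
tcp_rot: [0.707, -0.0, 0.707, 0.0]
wrist_force: [-0.5, 0.8, -0.2]
gripper_width: 0.691
```

Emit:
arm_command([
  {"fingers": 40,"travel": [0,0,0],"roll": 0},
  {"fingers": 40,"travel": [0,0,0],"roll": 0},
  {"fingers": 40,"travel": [0,0,0],"roll": 0},
  {"fingers": 40,"travel": [0,0,0],"roll": 0},
  {"fingers": 40,"travel": [-10,0,0],"roll": 0},
  {"fingers": 40,"travel": [-20,0,0],"roll": 0},
  {"fingers": 0,"travel": [-30,0,0],"roll": 0},
  {"fingers": 0,"travel": [-30,0,0],"roll": 0},
  {"fingers": 0,"travel": [-30,0,0],"roll": 0},
  {"fingers": 0,"travel": [0,0,0],"roll": 0},
])

```text
time_s: 48.9
eef_pos: [449.6, 368.0, 141.4]
tcp_rot: [0.71, 0.002, 0.704, 0.002]
wrist_force: [0.7, 1.0, 0.5]
gripper_width: 1.0
```

Run:
```python
from h import *
plan(540.2,86.6,120,jaw=0.079,step=30)
```

```text
pos [449.6 368.  141.4] jaw 0.001 toolx [ 0.008  0.006 -1.   ] q6 0.64 w 1.0 F [0.7 1.  0.5] t 48.9
 roll -0.078 rows 0.5591417190464362 | travel before roll [  20.4 -281.6   90.2] after roll [  20.4 -287.8   67.9] rows 9.879804045629905
```

Emit:
arm_command([
  {"fingers": 0,"travel": [0,0,0],"roll": -0.078},
  {"fingers": 0,"travel": [0,-18,4],"roll": 0},
  {"fingers": 0,"travel": [0,-32,7.5],"roll": 0},
  {"fingers": 0,"travel": [0,-32,7.5],"roll": 0},
  {"fingers": 0,"travel": [0,-32,7.5],"roll": 0},
  {"fingers": 0,"travel": [0,-32,7.5],"roll": 0},
  {"fingers": 0,"travel": [0,-32,7.5],"roll": 0},
  {"fingers": 0,"travel": [0,-32,7.5],"roll": 0},
  {"fingers": 0,"travel": [0,-32,7.5],"roll": 0},
  {"fingers": 0,"travel": [0,-31,7.5],"roll": 0},
])

```text
time_s: 49.9
eef_pos: [531.4, 97.0, 134.6]
tcp_rot: [0.706, -0.028, 0.707, 0.028]
wrist_force: [0.5, 0.1, -1.0]
gripper_width: 1.002
```

Emit:
arm_command([
  {"fingers": 0,"travel": [0,-13,4],"roll": 0},
  {"fingers": 0,"travel": [20,0,0],"roll": 0},
  {"fingers": 0,"travel": [30,0,0],"roll": 0},
  {"fingers": 0,"travel": [0,0,0],"roll": 0},
  {"fingers": 0,"travel": [0,0,0],"roll": 0},
  {"fingers": 0,"travel": [0,0,0],"roll": 0},
])

```text
time_s: 50.5
eef_pos: [537.6, 86.3, 86.4]
tcp_rot: [0.707, -0.028, 0.706, 0.028]
wrist_force: [1.2, 1.0, -0.6]
gripper_width: 0.998
```

Run:
```python
from h import *
plan(540.2,86.6,31,jaw=0.079,step=30)
```

```text
pos [537.6  86.3  86.4] jaw 0.079 toolx [ 0.002  0.    -1.   ] q6 0.03 w 0.998 F [ 1.2  1.  -0.6] t 50.5
 roll 0.0 rows 0.0013918269212915516 | travel before roll [55.4  0.1  2.6] after roll [55.4  0.1  2.6] rows 1.8479904304411818
```

Emit:
arm_command([
  {"fingers": 0,"travel": [20,0,2.5],"roll": 0},
  {"fingers": 0,"travel": [20,0,0],"roll": 0},
  {"fingers": 0,"travel": [10,0,0],"roll": 0},
  {"fingers": 0,"travel": [0,0,0],"roll": 0},
  {"fingers": 0,"travel": [0,0,0],"roll": 0},
  {"fingers": 0,"travel": [0,0,0],"roll": 0},
])

```text
time_s: 51.1
eef_pos: [540.4, 86.2, 36.5]
tcp_rot: [0.707, -0.028, 0.706, 0.028]
wrist_force: [-0.4, -0.3, 0.4]
gripper_width: 0.998
```

Emit:
arm_command([
  {"fingers": 0,"travel": [3,0,0],"roll": 0},
  {"fingers": 0,"travel": [2.5,0,0],"roll": 0},
  {"fingers": 255,"travel": [0,0,0],"roll": 0},
  {"fingers": 255,"travel": [0,0,0],"roll": 0},
  {"fingers": 255,"travel": [0,0,0],"roll": 0},
  {"fingers": 255,"travel": [0,0,0],"roll": 0},
  {"fingers": 255,"travel": [0,0,0],"roll": 0},
  {"fingers": 255,"travel": [0,0,0],"roll": 0},
  {"fingers": 255,"travel": [0,0,0],"roll": 0},
  {"fingers": 255,"travel": [0,0,0],"roll": 0},
])

```text
time_s: 52.1
eef_pos: [539.4, 86.0, 29.8]
tcp_rot: [0.707, -0.028, 0.706, 0.028]
wrist_force: [-0.6, 0.7, 0.1]
gripper_width: 0.643
```

Emit:
arm_command([
  {"fingers": 255,"travel": [-4,0,0],"roll": 0},
  {"fingers": 255,"travel": [-8,0,0],"roll": 0},
  {"fingers": 255,"travel": [-20,0,0],"roll": 0},
  {"fingers": 255,"travel": [-30,0,0],"roll": 0},
  {"fingers": 255,"travel": [-30,0,0],"roll": 0},
  {"fingers": 255,"travel": [-10,0,0],"roll": 0},
  {"fingers": 255,"travel": [0,0,0],"roll": 0},
  {"fingers": 255,"travel": [0,0,0],"roll": 0},
])

```text
time_s: 52.9
eef_pos: [538.5, 85.9, 130.9]
tcp_rot: [0.706, -0.028, 0.707, 0.028]
wrist_force: [0.5, 0.3, -1.3]
gripper_width: 0.641
```

Run:
```python
from h import *
plan(548,365,120,jaw=0,step=30)
```

```text
pos [538.5  85.9 130.9] jaw 0.079 toolx [-0.001 -0.    -1.   ] q6 0.03 w 0.641 F [ 0.5  0.3 -1.3] t 52.9
 roll 0.079 rows 0.5619833810667916 | travel before roll [ 10.8 277.5  31.4] after roll [ 10.8 279.1   9.5] rows 9.315704824668735
```

Emit:
arm_command([
  {"fingers": 255,"travel": [0,0,0],"roll": 0.079},
  {"fingers": 255,"travel": [0,15,0],"roll": 0},
  {"fingers": 255,"travel": [0,30,2],"roll": 0},
  {"fingers": 255,"travel": [0,30,2],"roll": 0},
  {"fingers": 255,"travel": [0,30,2],"roll": 0},
  {"fingers": 255,"travel": [0,30,2],"roll": 0},
  {"fingers": 255,"travel": [0,30,2],"roll": 0},
  {"fingers": 255,"travel": [0,30,0],"roll": 0},
  {"fingers": 255,"travel": [0,30,0],"roll": 0},
  {"fingers": 255,"travel": [0,30,0],"roll": 0},
])

```text
time_s: 53.9
eef_pos: [547.7, 342.8, 129.6]
tcp_rot: [0.706, -0.001, 0.708, 0.0]
wrist_force: [0.6, 0.2, -0.8]
gripper_width: 0.641
```

Emit:
arm_command([
  {"fingers": 255,"travel": [0,19,0],"roll": 0},
  {"fingers": 255,"travel": [0,5,0],"roll": 0},
  {"fingers": 255,"travel": [20,0,0],"roll": 0},
  {"fingers": 255,"travel": [30,0,0],"roll": 0},
  {"fingers": 255,"travel": [0,0,0],"roll": 0},
  {"fingers": 255,"travel": [0,0,0],"roll": 0},
  {"fingers": 255,"travel": [0,0,0],"roll": 0},
])

```text
time_s: 54.6
eef_pos: [550.2, 365.0, 83.0]
tcp_rot: [0.708, 0.001, 0.707, 0.0]
wrist_force: [-0.3, 0.1, 0.5]
gripper_width: 0.642
```

Run:
```python
from h import *
plan(548,365,15,jaw=0,step=30)
cv2.imwrite("pics/i.png",robot.read_camera("top"))
b=(130,200,202,302); m,c,a=handblob(robot.read_camera("top"),b,lambda s:(s[...,2]>150)&(s[...,2]-s[...,0]>50)&(s[...,2]>s[...,1]+20)); print(a,c,ray("top",c,21))
```

```text
pos [550.2 365.   83. ] jaw -0.001 toolx [ 0.001  0.001 -1.   ] q6 0.55 w 0.642 F [-0.3  0.1  0.5] t 54.6
 roll -0.001 rows 0.004860784240590109 | travel before roll [68.  -0.  -2.3] after roll [68.  -0.  -2.3] rows 2.268400856496014
182 [166.16483516 220.05494505] [[573.19322543 367.32776118]]
```

View pics/i.png

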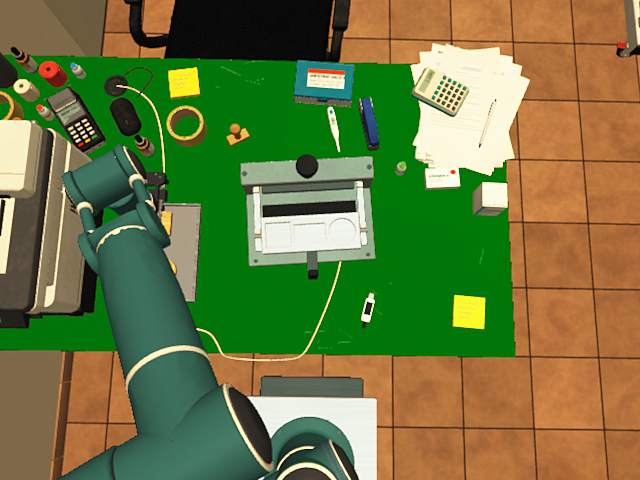

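Die tray empty, round tag in the out-tray at (171,270), square held above its spot. Set it down.

Emit:
arm_command([
  {"fingers": 255,"travel": [20,0,-2],"roll": 0},
  {"fingers": 255,"travel": [25,0,0],"roll": 0},
  {"fingers": 255,"travel": [13,0,0],"roll": 0},
  {"fingers": 255,"travel": [4,0,0],"roll": 0},
  {"fingers": 255,"travel": [0,0,0],"roll": 0},
  {"fingers": 255,"travel": [0,0,0],"roll": 0},
  {"fingers": 255,"travel": [0,0,0],"roll": 0},
])

```text
time_s: 55.4
eef_pos: [548.3, 365.6, 21.2]
tcp_rot: [0.708, 0.001, 0.706, 0.0]
wrist_force: [-0.2, -0.0, -0.5]
gripper_width: 0.639
```

Emit:
arm_command([
  {"fingers": 255,"travel": [3,0,0],"roll": 0},
  {"fingers": 255,"travel": [2.5,0,0],"roll": 0},
  {"fingers": 255,"travel": [0,0,0],"roll": 0},
  {"fingers": 255,"travel": [0,0,0],"roll": 0},
])

```text
time_s: 55.8
eef_pos: [547.2, 365.0, 14.1]
tcp_rot: [0.707, 0.0, 0.707, -0.0]
wrist_force: [0.3, 0.2, -0.2]
gripper_width: 0.641
```

Emit:
arm_command([
  {"fingers": 50,"travel": [0,0,0],"roll": 0},
  {"fingers": 50,"travel": [0,0,0],"roll": 0},
  {"fingers": 50,"travel": [0,0,0],"roll": 0},
  {"fingers": 50,"travel": [0,0,0],"roll": 0},
  {"fingers": 50,"travel": [-10,0,0],"roll": 0},
  {"fingers": 50,"travel": [-20,0,0],"roll": 0},
  {"fingers": 50,"travel": [-30,0,0],"roll": 0},
  {"fingers": 50,"travel": [-30,0,0],"roll": 0},
  {"fingers": 50,"travel": [-40,0,0],"roll": 0},
  {"fingers": 50,"travel": [0,-20,0],"roll": 0},
])

```text
time_s: 56.8
eef_pos: [551.5, 349.0, 152.7]
tcp_rot: [0.711, 0.002, 0.703, 0.003]
wrist_force: [0.5, 0.9, -0.2]
gripper_width: 0.805
```

Emit:
arm_command([
  {"fingers": 50,"travel": [0,-40,0],"roll": 0},
  {"fingers": 50,"travel": [0,-40,0],"roll": 0},
  {"fingers": 50,"travel": [0,-40,0],"roll": 0},
  {"fingers": 50,"travel": [0,-40,0],"roll": 0},
  {"fingers": 50,"travel": [0,-40,0],"roll": 0},
  {"fingers": 50,"travel": [0,-40,0],"roll": 0},
  {"fingers": 50,"travel": [0,-40,0],"roll": 0},
  {"fingers": 50,"travel": [0,-20,0],"roll": 0},
  {"fingers": 50,"travel": [0,0,0],"roll": 0},
  {"fingers": 50,"travel": [0,0,0],"roll": 0},
])

```text
time_s: 57.8
eef_pos: [547.0, 44.6, 144.2]
tcp_rot: [0.707, 0.001, 0.707, -0.001]
wrist_force: [-0.1, 0.6, 0.7]
gripper_width: 0.805
```

Run:
```python
from h import *
im=robot.read_camera("top"); s=robot.read_camera("scene")
print(state()[1], state()[0]["wrist_force"])
b=(130,200,202,302); sub=im[200:302,130:202].astype(int); m=((sub[...,2]>150)&(sub[...,2]-sub[...,0]>50)&(sub[...,2]>sub[...,1]+20)).astype(np.uint8)
n,l,st,cc=cv2.connectedComponentsWithStats(m)
for i in range(1,n):
    if st[i,4]>50: print(st[i,4],ray("top",cc[i]+[130,200],21))
a=cv2.resize(im[150:310,120:390],(675,400)); c=cv2.resize(s[170:290,170:410],(400,200))
cv2.imwrite("pics/j.png",np.vstack([a,np.hstack([c,np.zeros((200,275,3),np.uint8)])]))
```

```text
[547.07506792  45.7199592  144.22451307] [-0.71150966  0.27209098  0.10017994]
550 [[547.82518822 366.75526388]]
536 [[446.84776919 367.4950431 ]]
```

View pics/j.png

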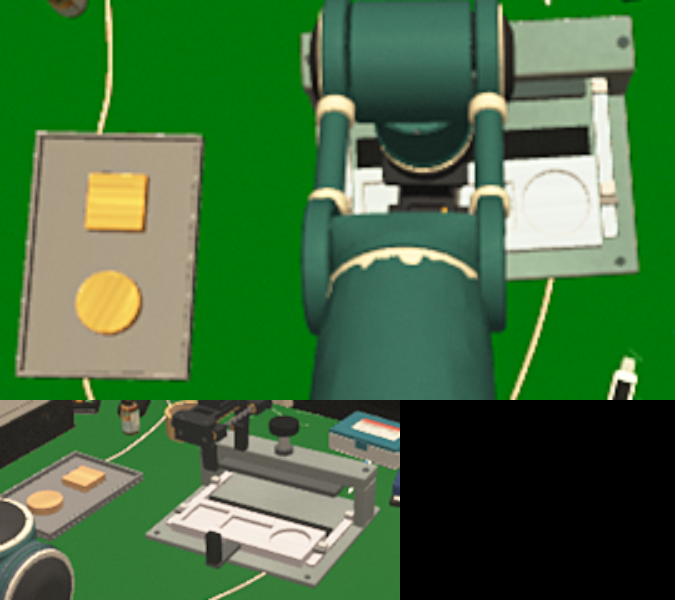

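Both tags lie flat in the out-tray, at (117,201) and (108,302). The die tray is out, the plunger is up and the gripper is free. Handing in.

```bash
python3 -c "
from bench import robot
print(robot.hand_in())"
```

```text
the job is handed in; nothing more can be done
None
```

The job is done and handed in at about 58 s. Two blanks were present, round and square; the cameras found no oblong.

- **Steps done:** I drew the empty tray out, set both blanks in their cavities and slid the tray home. I then pressed the plunger, let it rise, drew the tray out again and laid both tags in the out-tray.
- **Plunger:** it stopped at TCP height 140.4 mm while the force rose to 20 N, which matches its 25 mm stroke.
- **Final positions:** the last pictures show both tags flat in the out-tray, the square at about (548, 367) and the round at (447, 367) mm. The die tray is out and down, with about 129 of 130 mm drawn. The plunger is up, the gripper is empty and the wrist force is near zero.
- **Bystanders:** none looked moved in the full top view taken just before the last placing. I did not re-measure their positions.
- **Disagreements:** the network's mask points were up to about 15 mm off my colour fits, or more when partly hidden. I used the fits, which matched the sizes given.
- **Not checked:** I had no direct reading of the tray and plunger joints, so these values come from arm positions, forces and pictures. I saw no knock to a blank and no grip slackening.

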